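Foot-stamping porcelain cups

TASK

Stamp the feet of the plain white straight-sided cups (two or three) and put them away to dry: click the stamp turret round until its third place is at the pointer (the square blank is the first; count on clockwise round the disc, seen from above), then press each cup, the shortest first and the tallest last, upright and squarely down onto that stamp until it is fully depressed. Every stamped cup is then pushed along the bench through the sprung gate into the drying pen, not lifted over the fence, so that it stands upright inside with the gate shut behind it. Finish with the square blank back at the pointer; press no other stamp and leave the other things on the bench alone.

Things in the scene. Friction and masses are not known exactly. Their poses are not given: they have to be found in the camera images.
- cup_short: the shortest plain white porcelain cup, straight-sided, open at the top, no handle: 46 mm outside diameter, 40 mm tall, wall 3.5 mm, foot 36 mm across widening to full diameter 8 mm up; about 0.07 to 0.2 kg. Stands upright on the bench at the start. Origin: centre of the underside of the foot; z up. May be absent
- cup_middle: the middle plain white porcelain cup, straight-sided, open at the top, no handle: 50 mm outside diameter, 52 mm tall, wall 3.5 mm, foot 40 mm across widening to full diameter 8 mm up; about 0.07 to 0.2 kg. Stands upright on the bench at the start. Origin: centre of the underside of the foot; z up. May be absent
- cup_tall: the tallest plain white porcelain cup, straight-sided, open at the top, no handle: 54 mm outside diameter, 64 mm tall, wall 3.5 mm, foot 44 mm across widening to full diameter 8 mm up; about 0.07 to 0.2 kg. Stands upright on the bench at the start. Origin: centre of the underside of the foot; z up. May be absent
- station (a point): the pointer place of the turret, on the robot's side, beside the small dark pointer cone on the fixed grey base: the centre of a place lies here when clicked in (54 mm above the bench, 68 mm from the turret's axis). x points level from here to the turret's axis, z up. The cone is 44 mm further out, its top 28 mm above the bench
- turret_knob (a point): middle of the black bar knob on the turret's axis, 90 mm above the bench. The bar is 48 mm long (along the point's x), 14 mm wide, 34 mm high (73 to 107 mm above the bench), on a 26 mm stem, and turns with the turret; z up. Below it is the turret's aluminium disc, 190 mm diameter, top 42 mm above the bench. The blank lies towards -x of this point
- turret (a joint): turret angle, rad, counter-clockwise from above positive, turns both ways. Clicks at multiples of 1.047: let go within 0.35 rad of a click it snaps home, nearer halfway it can hang between; about 0.2 N m turns it out of a click. 0 (or a whole turn): blank at the pointer; then counter-clockwise stamp2, stamp3 (2.094 or -4.189) ... Starts in a click, not at stamp3
- blank_top (a point): centre of the top of the square steel blank (34 mm square, fixed, the first place), 54 mm above the bench. The disc carries six places 60 degrees apart, 68 mm from its axis: the blank and, clockwise round the disc as seen from above, stamp2, stamp3, stamp4, stamp5, stamp6
- stamp3_top (a point): centre of the top face of stamp3, the third place: a round black rubber face, 38 mm diameter, on a brass stem, 60 mm above the bench when up; it goes down with the stamp
- stamp3 (a joint): how far stamp3 is pressed down, m: 0 up, 0.008 fully depressed; sprung, needs about 2 N to start and 8 N to be fully down; comes up again by itself
- pen: drying pen: a fixed low plywood fence on the bench, without roof, inner space 150 mm wide and 215 mm deep, walls 8 mm thick and 42 mm high, paper on the bench inside (no step). Origin: on the bench in the middle of the gateway; x points straight in through the gate, y to the left, z up. The gateway is 82 mm wide
- leaf_left (a joint): left leaf of the aluminium gate, rad: 0 shut, opens inwards only, to 1.4; each leaf is 39 mm long, 34 mm high, 4 mm clear of the bench, hung on a vertical hinge at its side of the gateway, and springs shut by itself (about 0.25 to 0.7 N at its tip). When open it reaches 40 mm into the pen
- leaf_right (a joint): right leaf of the gate, likewise
- tape_roll: bystander: roll of paper tape lying flat, 68 mm diameter, 18 mm high; origin: centre of the underside
- paint_dish: bystander: wide shallow white dish, 80 mm diameter, 22 mm high; origin: centre of the underside
- brush: bystander: brush lying flat, 170 mm long; origin: near its middle, on the underside
- lid_jar: bystander: glass jar with black lid, 68 mm diameter, 50 mm high; origin: centre of the underside
- stamp2 (a joint): how far stamp2 is pressed down, m, as stamp3; a wrong stamp, not to be pressed
- stamp4 (a joint): how far stamp4 is pressed down, m, as stamp3; a wrong stamp, not to be pressed
- stamp5 (a joint): how far stamp5 is pressed down, m, as stamp3; a wrong stamp, not to be pressed
- stamp6 (a joint): how far stamp6 is pressed down, m, as stamp3; a wrong stamp, not to be pressed
Mind the look-alikes: they are no part of the job. Leave any blue or red look-alike of the cup_middle alone.

How it is judged (in metres and radians):
On the way, in this order (a step that is already met when the one before it is completed fails the run):
1. the third place (stamp3) is clicked in at the pointer (horizontal distance between stamp3_top and station below 0.008 m and velocity of joint turret between -0.1 and 0.1 rad/s), for 0.3 s.
2. the shortest cup stands upright on stamp3 at the pointer, foot centred within 12 mm, with the stamp pressed at least 6.8 of its 8 mm (distance between cup_short and stamp3_top below 0.012 m and horizontal distance between cup_short and station below 0.015 m and height (world z) of cup_short below 0.0532 m and angle between cup_short's own z axis and vertical below 0.15 rad), for 0.2 s.
3. the middle cup stands upright on stamp3 at the pointer, foot centred within 12 mm, with the stamp pressed at least 6.8 of its 8 mm (distance between cup_middle and stamp3_top below 0.012 m and horizontal distance between cup_middle and station below 0.015 m and height (world z) of cup_middle below 0.0532 m and angle between cup_middle's own z axis and vertical below 0.15 rad), for 0.2 s.
4. the tallest cup stands upright on stamp3 at the pointer, foot centred within 12 mm, with the stamp pressed at least 6.8 of its 8 mm (distance between cup_tall and stamp3_top below 0.012 m and horizontal distance between cup_tall and station below 0.015 m and height (world z) of cup_tall below 0.0532 m and angle between cup_tall's own z axis and vertical below 0.15 rad), for 0.2 s.
At the end, for the whole second after the job is handed in: The square blank is clicked in within 8 mm of the pointer place, stamp3 is up (less than 2 mm down), both gate leaves are shut (below 0.1 rad), and every cup present stands on the bench inside the pen (upright within 0.12 rad, foot within 8 mm of the bench), at rest (horizontal distance between blank_top and station below 0.008 m and value of joint each of leaf_left, leaf_right below 0.1 rad and value of joint stamp3 below 0.002 m and x of cup_short in the frame of pen between 0.02 and 0.21 m and y of cup_short in the frame of pen between -0.07 and 0.07 m and height (world z) of each of cup_short, cup_middle, cup_tall below 0.008 m and angle between each of cup_short, cup_middle, cup_tall's own z axis and vertical below 0.12 rad and linear speed of each of cup_short, cup_middle, cup_tall below 0.02 m/s and x of cup_middle in the frame of pen between 0.02 and 0.21 m and y of cup_middle in the frame of pen between -0.07 and 0.07 m and x of cup_tall in the frame of pen between 0.02 and 0.21 m and y of cup_tall in the frame of pen between -0.07 and 0.07 m); the robot touches nothing.
It fails at once if a stamp other than stamp3 is pressed by more than 5 mm (value of joint any of stamp2, stamp4, stamp5, stamp6 above 0.005 m).
It fails at once if a cup is lifted over the fence: its foot is more than 20 mm above the bench while it is over the pen ((x of cup_short in the frame of pen between 0 and 0.215 m and y of cup_short in the frame of pen between -0.075 and 0.075 m and height (world z) of cup_short above 0.02 m) or (x of cup_middle in the frame of pen between 0 and 0.215 m and y of cup_middle in the frame of pen between -0.075 and 0.075 m and height (world z) of cup_middle above 0.02 m) or (x of cup_tall in the frame of pen between 0 and 0.215 m and y of cup_tall in the frame of pen between -0.075 and 0.075 m and height (world z) of cup_tall above 0.02 m)).
It fails at once if another thing on the bench is moved by more than 30 mm (distance of any of tape_roll, paint_dish, brush, lid_jar from where it was at the start of the episode above 0.03 m).
Of cup_short, cup_middle, cup_tall only 2 to 3 are there at a start; the rules pass over those that are not, and their reading is None.
At some moment in a run one of cup_short, cup_middle, cup_tall may be knocked a few centimetres aside while the robot is not near it.
Once in a run the grip may slacken for a moment while it holds something.
It also fails if it takes over 210 s, if anything falls off the work surface, if the arm or the gripper's body presses on something with over 40 N, if the wrist force passes 120 N, or if a joint passes its speed limit or range.

ROBOT

A 6-joint arm with a two-finger parallel gripper is mounted at the origin on the work surface. World frame = base frame: x ahead of the robot, y to its left, z up, the work surface at z = 0. Lengths are in mm, angles in degrees, forces in N, time in s.
With the tool pointing down it reaches from about 225 to 725 mm from the base axis. Payload 3.1 kg.
Tool frame: the origin (TCP) lies on the front face of the gripper's body, between the roots of the fingers; the fingertips stand 73 mm ahead of it and the grasp point (between the pads) lies 54 mm ahead of it; z points along the fingers, y is the direction in which the jaws open and shut (so a half turn about z gives the same grasp; the last joint's range is limited). The gripper opens to 85 mm and grips with 20 to 120 N. Pads are 22 mm wide; open, the fingers measure 114 mm over their backs; the gripper's body (76 mm by 85 mm) begins 54 mm behind the grasp point. The pads swing forward as they close: fully open they stand 13 mm farther back than shut.
Start: joints at [58.339, 2.75, 5.684, 92.934, 0, 82.678], TCP at [216.379, 478.328, 303.912] pointing down, gripper open.
Joint ranges: [-166.93, 166.93], [-56.73, 111.36], [-69.38, 81.34], [-121.58, 131.49], [-85.45, 84.26], [-180, 180]. Speed limits (degrees/s): [159.86, 159.86, 180, 180, 180, 180].

INTERFACE

Orientations are given as a 3x3 rotation matrix whose columns are the frame's x, y, z axes.
In Python, from rig import robot gives the robot as it stands.
- The arm moves only by the shell command python3 -m pendant 'ROWS' [FORCE]. ROWS is JSON, a list of rows, each an object with "translation": the shift along the tool's x, y, z in m, a list of three; "spin": the turn about the tool's z in degrees; "hand": the finger opening in m, from 0 to 0.0854. A call has 1 to 10 rows; each row shifts and turns the commanded pose from where the row before left it, along the tool's axes as they then stand; what a row does not reach is not made up. A row lasts 1/10 s, in which the tool goes at most 50 mm and 8.59 degrees, less where a joint would pass 70% of its speed; a pose out of reach is approached as far as the arm can. A call with a gripper value outside its range is refused whole. The fingers move at their own pace and stop on an object; FORCE is the grip in N (left out, the last holds). Time passes only in rows, so rows that do not move let the fingers close. It gives the time, the measured TCP pose, the force and the opening at its end, in the units of the state.
- robot.state(): the state, without advancing time (a new reading comes with each control period).
- robot.camera(name): name is "side" or "top"; returns the picture (420x560x3 uint8, red, green, blue); there is no depth.
- robot.camera_info(name): a dict with "fx", "fy", "cx", "cy" (pixels), "dist" ([k1, k2, p1, p2, k3] as OpenCV has them; the pictures are not rectified), "R" (3x3) and "t" (3): a world point X has camera coordinates R X + t. Camera axes: x right, y down, z forward; pixel columns grow to the right and rows downward; lengths in mm; the calibration is good to about 2 mm. A picture is of the moment at which its call begins. camera_info takes no time and is no camera call.
- robot.hand_in(): hands the job in, once; it reports no verdict.
The state is a dict: "time": time; "qpos": joint angles; "joint_velocities": joint speeds; "tau": joint torques, N m; "tool_pos": TCP position; "tool_rot": TCP orientation; "contact_force": force on the tool from outside, world axes, zero at the start; "ft_torque": the same for the moment, N m; "gripper_width": opening from 0.0 (shut) to 1.0 (fully open).
Only numpy, scipy, OpenCV 4.12 (cv2) and the standard library are available. Lean on these libraries where they do the work, as an engineer would, in place of code of your own. Each camera call takes 0.05 s, during which the arm holds its last target. There are 200 camera calls.

## Working session

There is one attempt and no reset: what is moved stays moved. The work goes in short steps, Python scripts to look and compute and a shell command to move; the robot and the scene stay as the last step left them, time stands still between calls to the robot, and variables do not carry over. Pictures are saved under pics/ and viewed, about 12 in all and at most 16, crops included, and the job is handed in when it is done.

```bash
ls; mkdir -p pics; python3 - <<'E'
from rig import robot
import cv2,numpy as np
s=robot.state();print({k:np.round(v,3).tolist() for k,v in s.items()})
for n in("top","side"):
    i=robot.camera_info(n);print(n,{k:np.round(v,3).tolist() for k,v in i.items()})
    cv2.imwrite(f"pics/{n}0.png",robot.camera(n)[:,:,::-1])
E
```

```text
pics
{'time': 0.0, 'qpos': [58.338, 2.793, 5.591, 92.934, 0.001, 82.678], 'joint_velocities': [0.084, 0.026, -0.042, -0.028, 0.095, -0.089], 'tau': [-0.001, -33.879, 32.001, 0.02, -0.0, 0.0], 'tool_pos': [216.148, 477.951, 302.708], 'tool_rot': [[-0.911, 0.412, -0.001], [0.412, 0.911, -0.002], [0.0, -0.002, -1.0]], 'contact_force': [-0.251, 0.663, -0.152], 'ft_torque': [0.016, 0.005, -0.068], 'gripper_width': 0.999}
top {'fx': 412.91, 'fy': 412.91, 'cx': 277.402, 'cy': 208.991, 'dist': [-0.086, 0.0, 0.0, 0.0, 0.0], 'R': [[0.015, -1.0, 0.007], [-0.973, -0.016, -0.231], [0.231, -0.003, -0.973]], 't': [-52.382, 620.894, 798.615]}
side {'fx': 481.142, 'fy': 481.142, 'cx': 282.247, 'cy': 205.386, 'dist': [-0.169, 0.0, 0.0, 0.0, 0.0], 'R': [[0.894, -0.449, 0.009], [-0.326, -0.663, -0.673], [0.308, 0.599, -0.739]], 't': [-571.017, 211.104, 930.751]}
```

View pics/top0.png

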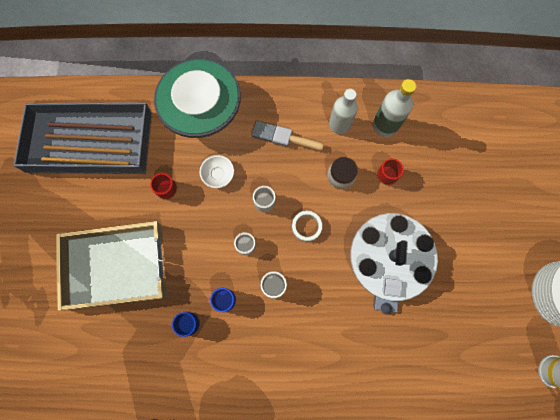

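View pics/side0.png

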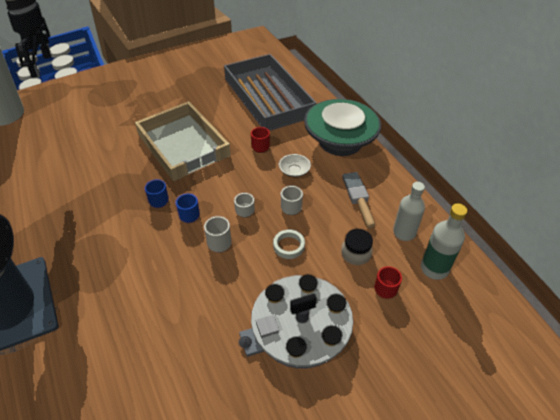

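Top view: white cups are at (264,198), (245,243) and (273,285). The blue ones at (223,300) and (185,324) and the red ones at (162,185) and (391,171) are look-alikes. The pen is at (110,265) with its gate on the right side. The turret is at (394,256), with the blank already at the pointer (388,308). I'll measure next.

```bash
cat > h.py <<'E'
from rig import robot
import cv2,numpy as np
from scipy.optimize import minimize
C={n:robot.camera_info(n) for n in("top","side")}
K={n:np.array([[c["fx"],0,c["cx"]],[0,c["fy"],c["cy"]],[0,0,1]]) for n,c in C.items()}
def proj(X,n):
    c=C[n];return cv2.projectPoints(np.array(X,float).reshape(-1,1,3),cv2.Rodrigues(np.array(c["R"]))[0],np.array(c["t"],float),K[n],np.array(c["dist"]))[0][:,0]
def unproj(px,z,n):
    c=C[n];R=np.array(c["R"]);u=cv2.undistortPoints(np.array(px,float).reshape(-1,1,2),K[n],np.array(c["dist"]))[:,0]
    d=np.c_[u,np.ones(len(u))]@R;o=-R.T@np.array(c["t"]);return o+d*((z-o[2])/d[:,2])[:,None]
A=np.linspace(0,2*np.pi,40,endpoint=False)
def circ(x,y,z,r):return np.c_[x+r*np.cos(A),y+r*np.sin(A),0*A+z]
CUP={"short":(46,40,36),"middle":(50,52,40),"tall":(54,64,44)}
def cuppts(x,y,k,z=0):
    D,H,F=CUP[k];return np.r_[circ(x,y,z+H,D/2),circ(x,y,z+8,D/2),circ(x,y,z,F/2)]
S=8
def cupmask(x,y,k,n,org,sz=72,z=0):
    m=np.zeros((sz*S,sz*S),np.uint8);h=cv2.convexHull(((proj(cuppts(x,y,k,z),n)-org+.5)*S).astype(np.int32));cv2.fillConvexPoly(m,h,1);return cv2.resize(m.astype(np.float32),(sz,sz),interpolation=cv2.INTER_AREA)
def sat(im):
    return (cv2.cvtColor(im,cv2.COLOR_RGB2HSV)[:,:,1]<95).astype(np.float32)
def fitcup(ims,x,y,k,z=0,R=14):
    """fit x,y of cup k by silhouette IoU in the cameras given; region is limited to near the guess"""
    best=0;dat=[]
    for n,im in ims.items():
        o=np.round(proj([[x,y,z+20]],n)[0]).astype(int)-36
        p=cv2.copyMakeBorder(sat(im),80,80,80,80,cv2.BORDER_CONSTANT)[o[1]+80:o[1]+152,o[0]+80:o[0]+152]
        lim=cv2.dilate((cupmask(x,y,k,n,o,z=z)>.3).astype(np.uint8),np.ones((R,R)));dat.append((n,o,p*lim))
    def f(v):
        e=0
        for n,o,p in dat:
            m=cupmask(v[0],v[1],k,n,o,z=z);e+=1-np.minimum(m,p).sum()/np.maximum(m,p).sum()
        return e/len(dat)
    r=minimize(f,[x,y],method="Nelder-Mead",options=dict(initial_simplex=[[x,y],[x+8,y],[x,y+8]],xatol=.2));return r.x,1-r.fun
E
python3 - <<'E'
from h import *
ims={n:cv2.imread(f"pics/{n}0.png")[:,:,::-1].copy() for n in C}
t=ims["top"]
for px in((264,196),(245,241),(273,283)):
    for k in CUP:
        g=unproj([px],CUP[k][1],"top")[0]
        print(px,k,[(n,np.round(fitcup({n:ims[n]},g[0],g[1],k)[0],1),round(fitcup({n:ims[n]},g[0],g[1],k)[1],3)) for n in C],end=" ")
        v,q=fitcup(ims,g[0],g[1],k);print(np.round(v,1),round(q,3))
up=lambda r,c,s:cv2.resize(t[r[0]:r[1],c[0]:c[1]],None,fx=s,fy=s,interpolation=cv2.INTER_CUBIC)
a=up((215,315),(50,180),3);b=up((205,318),(340,450),3.6)
o=np.zeros((600,800,3),np.uint8);o[:300,:390]=a;o[:b.shape[0],396:396+b.shape[1]]=b
si=ims["side"];o[300:570,:390]=cv2.resize(si[100:190,130:260],None,fx=3,fy=3,interpolation=cv2.INTER_CUBIC)
cv2.imwrite("pics/crop1.png",o[:,:,::-1])
E
```

```text
(264, 196) short [('top', array([655.9, -12.8]), np.float64(0.79)), ('side', array([654.5, -13.7]), np.float64(0.743))] [655.5 -11.6] 0.765
(264, 196) middle [('top', array([655.5, -12.4]), np.float64(0.955)), ('side', array([654.8, -13.4]), np.float64(0.951))] [655.3 -12.8] 0.949
(264, 196) tall [('top', array([652.9, -12. ]), np.float64(0.82)), ('side', array([653.7, -14.6]), np.float64(0.771))] [654.6 -12.9] 0.795
(245, 241) short [('top', array([555. ,  27.4]), np.float64(0.959)), ('side', array([554.2,  26.3]), np.float64(0.946))] [554.9  27.3] 0.946
(245, 241) middle [('top', array([552.6,  27.4]), np.float64(0.812)), ('side', array([554.1,  26.6]), np.float64(0.757))] [553.4  26.4] 0.784
(245, 241) tall [('top', array([550.3,  22.9]), np.float64(0.669)), ('side', array([555.6,  27.2]), np.float64(0.592))] [554.7  27.8] 0.628
(273, 283) short [('top', array([469. , -34.6]), np.float64(0.669)), ('side', array([463.6, -40.4]), np.float64(0.604))] [464.9 -38. ] 0.635
(273, 283) middle [('top', array([466.4, -35.7]), np.float64(0.811)), ('side', array([464. , -38.6]), np.float64(0.783))] [464.6 -37.2] 0.796
(273, 283) tall [('top', array([465.4, -36.6]), np.float64(0.954)), ('side', array([465.1, -37.6]), np.float64(0.96))] [465.3 -36.8] 0.954
```

View pics/crop1.png

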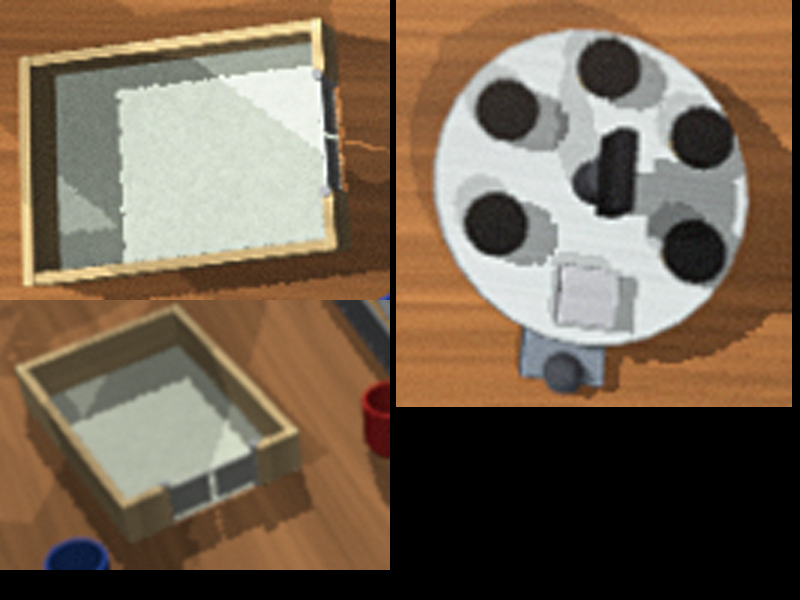

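```bash
python3 - <<'E'
from h import *
f=lambda L:np.array(L)/3+[50,215]-.33
w=unproj(f([(20,58),(321,18),(337,248),(26,286)]),42,"top");print("pen",w.round(1).tolist())
tl,tr,br,bl=w[:,:2];print("sides",[round(float(np.linalg.norm(a-b)),1) for a,b in((tl,tr),(tr,br),(br,bl),(bl,tl))])
print("dirs",[np.degrees(np.arctan2(*(a-b)[::-1])).round(1) for a,b in((tl,tr),(bl,br),(tl,bl),(tr,br))])
ws=unproj(np.array([(15,370),(177,310),(298,433),(134,500)])/3+[130,100]-.33,42,"side");print("pen side",ws.round(1).tolist())
g=lambda L:(np.array(L)-[396,0])/3.6+[340,205]-.36
e=g([(434,186),(749,186),(592,27),(592,345)])
def r(v):
    p=proj(circ(v[0],v[1],42,95),"top");q=[p[:,0].min(),p[:,0].max(),p[:,1].min(),p[:,1].max()];return sum((np.array(q)-[e[0,0],e[1,0],e[2,1],e[3,1]])**2)
v=minimize(r,unproj(e.mean(0)[None],42,"top")[0,:2],method="Nelder-Mead");print("axis",v.x.round(1),v.fun)
for nm,px,z in(("blank",(586,297),54),("cone",(563,366),28),("knob",(617,172),107),("kn1",(621,135),107),("kn2",(614,212),107),("s3",(508,110),60),("s5?",(702,137),60),("s2",(496,223),60),("s4",(609,68),60),("s6",(694,250),60)):
    q=unproj(g([px]),z,"top")[0,:2];d=q-v.x;print(nm,q.round(1),"r",np.linalg.norm(d).round(1),"ang",np.degrees(np.arctan2(d[1],d[0])).round(1))
E
python3 -c "
from h import *
ims={n:cv2.imread(f'pics/{n}0.png')[:,:,::-1].copy() for n in C}
for n in C:
  m=(sat(ims[n])>0)
"
```

```text
pen [[564.4, 443.7, 42.0], [598.4, 220.4, 42.0], [434.4, 196.5, 42.0], [401.1, 418.8, 42.0]]
sides [225.9, 165.8, 224.7, 165.2]
dirs [np.float64(98.7), np.float64(98.5), np.float64(8.7), np.float64(8.3)]
pen side [[310.2, 64.9, 42.0], [437.4, 68.5, 42.0], [474.8, -79.2, 42.0], [353.3, -83.4, 42.0]]
axis [ 530.4 -295.9] 0.2767549074578387
blank [ 462.3 -285.5] r 69.0 ang 171.3
cone [ 423.  -277.5] r 109.0 ang 170.2
knob [ 528.4 -290.9] r 5.4 ang 112.3
kn1 [ 549.2 -294.2] r 18.8 ang 5.2
kn2 [ 506.2 -288.1] r 25.5 ang 162.2
s3 [ 570.7 -242. ] r 67.3 ang 53.3
s5? [ 555.9 -357.8] r 66.9 ang -67.6
s2 [ 504.1 -232.7] r 68.5 ang 112.6
s4 [ 596.8 -303.8] r 66.9 ang -6.7
s6 [ 489.3 -348.9] r 67.1 ang -127.8
```

Silhouette fits give these positions: short (555,27), middle (655,-13), tall (465,-37). The pen gate is near (516,212) with its axis at 98.6°, and outer width 166 matches. The turret axis is near (530,-295.6) with the blank at 172°, r about 68, so the angle is 0. First job is the knob.

```bash
cat > d.py <<'E'
# d.py x y z yaw: delta in tool axes (mm) from the measured pose, spin (deg) to do after the shift
import sys,numpy as np
from rig import robot
def delta(x,y,z,yaw):
    s=robot.state();R=np.array(s["tool_rot"]);p=np.array(s["tool_pos"]);d=R.T@(np.array([x,y,z])-p)
    cur=np.degrees(np.arctan2(R[1,0],R[0,0]));sp=-((yaw-cur+180)%360-180)
    print("t",round(s["time"],1),"pos",p.round(1),"yaw",cur.round(1),"dtool",d.round(1),"spin",round(sp,1),"w",round(s["gripper_width"]*85.4,1),"F",np.round(s["contact_force"],1))
if __name__=="__main__":delta(*map(float,sys.argv[1:5]))
E
P="python3 -m pendant"
$P '[{"translation":[-0.030,-0.029,0],"spin":0,"hand":0.05},{"translation":[-0.030,-0.029,0],"spin":0,"hand":0.05},{"translation":[-0.030,-0.029,0],"spin":0,"hand":0.05},{"translation":[-0.030,-0.029,0],"spin":0,"hand":0.05},{"translation":[-0.030,-0.029,0],"spin":0,"hand":0.05},{"translation":[-0.030,-0.029,0],"spin":0,"hand":0.05},{"translation":[-0.030,-0.029,0],"spin":0,"hand":0.05},{"translation":[-0.030,-0.029,0],"spin":0,"hand":0.05},{"translation":[-0.030,-0.029,0],"spin":0,"hand":0.05},{"translation":[-0.030,-0.029,0],"spin":0,"hand":0.05}]' 60
python3 d.py 530 -295.7 200 172
```

```text
time: 1.1
tool_pos: [370.3, 88.8, 303.5]
tool_rot: [[-0.911, 0.412, -0.0], [0.412, 0.911, 0.0], [0.0, 0.0, -1.0]]
contact_force: [1.4, -0.1, -0.7]
gripper_width: 0.585
t 1.1 pos [370.3  88.8 303.5] yaw 155.7 dtool [-304.  -284.5  103.5] spin -16.3 w 49.9 F [ 1.4 -0.1 -0.7]
```

```bash
P="python3 -m pendant"
$P '[{"translation":[-0.030,-0.028,0.01],"spin":0,"hand":0.05},{"translation":[-0.030,-0.028,0.01],"spin":0,"hand":0.05},{"translation":[-0.030,-0.028,0.01],"spin":0,"hand":0.05},{"translation":[-0.030,-0.028,0.01],"spin":0,"hand":0.05},{"translation":[-0.030,-0.028,0.01],"spin":0,"hand":0.05},{"translation":[-0.030,-0.028,0.01],"spin":0,"hand":0.05},{"translation":[-0.030,-0.028,0.01],"spin":0,"hand":0.05},{"translation":[-0.030,-0.028,0.01],"spin":0,"hand":0.05},{"translation":[-0.030,-0.028,0.01],"spin":0,"hand":0.05},{"translation":[-0.030,-0.028,0.01],"spin":0,"hand":0.05}]' >/dev/null
$P '[{"translation":[0,0,0],"spin":-8,"hand":0.05},{"translation":[0,0,0],"spin":-8.3,"hand":0.05},{"translation":[0,0,0],"spin":0,"hand":0.05}]'>/dev/null
python3 d.py 530 -295.7 147 172
python3 - <<'E'
from h import *
ims={n:robot.camera(n) for n in C}
for n in C:cv2.imwrite(f"pics/{n}1.png",ims[n][:,:,::-1])
si=ims["side"]
o=np.hstack([cv2.resize(si[220:380,210:370],(400,400),interpolation=cv2.INTER_CUBIC),cv2.resize(ims["top"][180:330,320:470],(400,400),interpolation=cv2.INTER_CUBIC)])
cv2.imwrite("pics/k1.png",o[:,:,::-1])
E
```

```text
t 2.4 pos [ 527.7 -288.5  202.5] yaw 171.9 dtool [-3.4 -6.8 55.5] spin -0.1 w 50.1 F [-0.8 -1.3  0.5]
```

View pics/k1.png

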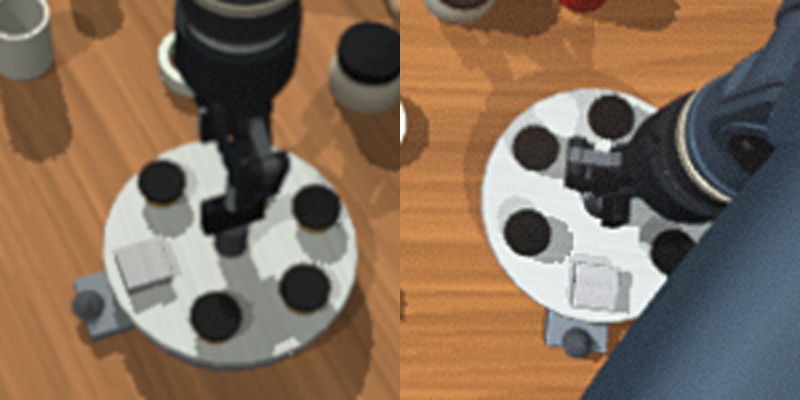

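The fingers stand above the knob, clear of it; the knob bar is at (232,212) in the left crop. Next I descend and grip.

```bash
P="python3 -m pendant"
$P '[{"translation":[-0.0034,-0.0068,0],"spin":0,"hand":0.05},{"translation":[0,0,0.02],"spin":0,"hand":0.05},{"translation":[0,0,0.02],"spin":0,"hand":0.05},{"translation":[0,0,0.016],"spin":0,"hand":0.05},{"translation":[0,0,0],"spin":0,"hand":0.05}]' >/dev/null
python3 d.py 530 -295.7 147 172
$P '[{"translation":[0,0,0],"spin":0,"hand":0.01},{"translation":[0,0,0],"spin":0,"hand":0.01},{"translation":[0,0,0],"spin":0,"hand":0.01},{"translation":[0,0,0],"spin":0,"hand":0.01},{"translation":[0,0,0],"spin":0,"hand":0.01}]' 30
python3 -c "from rig import robot;print(robot.state()['ft_torque'])"
```

```text
t 3.0 pos [ 529.1 -294.5  145. ] yaw 171.9 dtool [-1. -1. -2.] spin -0.1 w 50.0 F [-1.2  0.5  0.8]
time: 3.5
tool_pos: [531.4, -295.8, 149.7]
tool_rot: [[-0.99, 0.14, 0.003], [0.14, 0.99, -0.001], [-0.003, -0.001, -1.0]]
contact_force: [0.2, 1.3, 5.0]
gripper_width: 0.16
[0.26955299 0.03970664 0.089611  ]
```

```bash
P="python3 -m pendant"
$P '[{"translation":[0,0,-0.004],"spin":0,"hand":0.01},{"translation":[0,0,0],"spin":-6,"hand":0.01},{"translation":[0,0,0],"spin":-6,"hand":0.01},{"translation":[0,0,0],"spin":-6,"hand":0.01},{"translation":[0,0,0],"spin":-6,"hand":0.01},{"translation":[0,0,0],"spin":-6,"hand":0.01},{"translation":[0,0,0],"spin":-6,"hand":0.01},{"translation":[0,0,0],"spin":-6,"hand":0.01},{"translation":[0,0,0],"spin":-6,"hand":0.01},{"translation":[0,0,0],"spin":-6,"hand":0.01}]' 
$P '[{"translation":[0,0,0],"spin":-6,"hand":0.01},{"translation":[0,0,0],"spin":-6,"hand":0.01},{"translation":[0,0,0],"spin":-6,"hand":0.01},{"translation":[0,0,0],"spin":-6,"hand":0.01},{"translation":[0,0,0],"spin":-6,"hand":0.01},{"translation":[0,0,0],"spin":-6,"hand":0.01},{"translation":[0,0,0],"spin":-6,"hand":0.01},{"translation":[0,0,0],"spin":-6,"hand":0.01},{"translation":[0,0,0],"spin":-6,"hand":0.01},{"translation":[0,0,0],"spin":-6,"hand":0.01}]' 
$P '[{"translation":[0,0,0],"spin":-6,"hand":0.01},{"translation":[0,0,0],"spin":0,"hand":0.01},{"translation":[0,0,0],"spin":0,"hand":0.01},{"translation":[0,0,0],"spin":0,"hand":0.01}]' 
python3 d.py 530 -295.7 147 292
```

```text
time: 4.5
tool_pos: [531.2, -295.2, 149.8]
tool_rot: [[-0.692, -0.722, 0.001], [-0.722, 0.692, 0.001], [-0.001, 0.0, -1.0]]
contact_force: [4.1, -1.3, -7.6]
gripper_width: 0.156
time: 5.5
tool_pos: [530.5, -295.1, 149.8]
tool_rot: [[0.279, -0.96, -0.001], [-0.96, -0.279, 0.002], [-0.002, 0.0, -1.0]]
contact_force: [3.4, -0.4, -5.2]
gripper_width: 0.162
time: 5.9
tool_pos: [530.4, -295.1, 149.8]
tool_rot: [[0.373, -0.928, -0.001], [-0.928, -0.373, 0.002], [-0.002, 0.0, -1.0]]
contact_force: [5.0, -1.5, -13.3]
gripper_width: 0.158
t 5.9 pos [ 530.4 -295.1  149.8] yaw -68.1 dtool [0.4 0.6 2.8] spin -0.1 w 13.5 F [  5.   -1.5 -13.3]
```

```bash
P="python3 -m pendant"
$P '[{"translation":[0,0,0],"spin":0,"hand":0.05},{"translation":[0,0,0],"spin":0,"hand":0.05},{"translation":[0,0,0],"spin":0,"hand":0.05},{"translation":[0,0,-0.02],"spin":0,"hand":0.07},{"translation":[0,0,-0.03],"spin":0,"hand":0.07},{"translation":[0,0,-0.03],"spin":8,"hand":0.07},{"translation":[0,0,0],"spin":8,"hand":0.07},{"translation":[0,0,0],"spin":8,"hand":0.07},{"translation":[0,0,0],"spin":8,"hand":0.07},{"translation":[0,0,0],"spin":8,"hand":0.07}]' >/dev/null
$P '[{"translation":[0,0,0],"spin":8,"hand":0.07},{"translation":[0,0,0],"spin":8,"hand":0.07},{"translation":[0,0,0],"spin":8,"hand":0.07},{"translation":[0,0,0],"spin":8,"hand":0.07},{"translation":[0,0,0],"spin":8,"hand":0.07},{"translation":[0,0,0],"spin":8,"hand":0.07},{"translation":[0,0,0],"spin":8,"hand":0.07},{"translation":[0,0,0],"spin":7.2,"hand":0.07},{"translation":[0,0,0],"spin":0,"hand":0.07}]' >/dev/null
python3 d.py 555 27 140 188.6
```

```text
t 7.8 pos [ 530.5 -295.8  233.3] yaw -171.3 dtool [-73.2 315.4  92.9] spin 0.1 w 69.7 F [ 1.  -0.1 -0.1]
```

```bash
P="python3 -m pendant"
$P '[{"translation":[-0.0091,0.0394,0],"spin":0,"hand":0.07},{"translation":[-0.0091,0.0394,0],"spin":0,"hand":0.07},{"translation":[-0.0091,0.0394,0],"spin":0,"hand":0.07},{"translation":[-0.0091,0.0394,0],"spin":0,"hand":0.07},{"translation":[-0.0091,0.0394,0],"spin":0,"hand":0.07},{"translation":[-0.0091,0.0394,0],"spin":0,"hand":0.07},{"translation":[-0.0091,0.0394,0],"spin":0,"hand":0.07},{"translation":[-0.0091,0.0394,0],"spin":0,"hand":0.07},{"translation":[0,0,0],"spin":0,"hand":0.07}]' >/dev/null
python3 - <<'E'
from h import *
ims={n:robot.camera(n) for n in C}
for n in C:cv2.imwrite(f"pics/{n}2.png",ims[n][:,:,::-1])
o=np.hstack([cv2.resize(ims["side"][140:380,130:370],(400,400)),cv2.resize(ims["top"][180:330,320:470],(400,400),interpolation=cv2.INTER_CUBIC)])
cv2.imwrite("pics/k2.png",o[:,:,::-1])
for k,x,y in(("short",555,27),("middle",655,-13),("tall",465,-37)):
  for n in C: r=fitcup({n:ims[n]},x,y,k);print(k,n,r[0].round(1),r[1].round(3))
E
python3 d.py 555 27 83 188.6
```

```text
short top [556.2  28.6] 0.547
short side [554.3  26.5] 0.945
middle top [655.2 -12.6] 0.658
middle side [655.  -13.7] 0.952
tall top [465.2 -36.6] 0.955
tall side [465.  -37.6] 0.958
t 8.8 pos [554.5  27.9 232.7] yaw -171.0 dtool [ -0.2  -0.8 149.7] spin 0.4 w 69.8 F [-0.2  0.2  0.3]
```

View pics/k2.png

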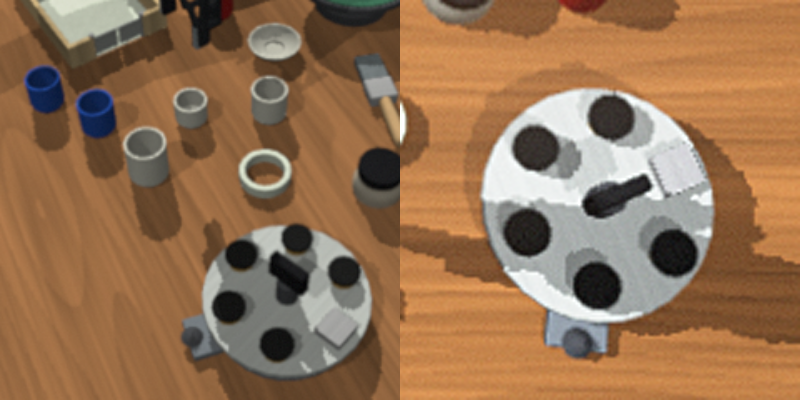

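The blank is now two places counter-clockwise of the pointer, at crop (678,168), so stamp3 is at the pointer at (597,287). The three white cups are where they were. I'll grasp the short cup.

```bash
P="python3 -m pendant"
$P '[{"translation":[0,0,0.03],"spin":0,"hand":0.07},{"translation":[0,0,0.03],"spin":0,"hand":0.07},{"translation":[0,0,0.03],"spin":0,"hand":0.07},{"translation":[0,0,0.03],"spin":0,"hand":0.07},{"translation":[0,0,0.02],"spin":0,"hand":0.07},{"translation":[0,0,0.0097],"spin":0,"hand":0.07},{"translation":[0,0,0],"spin":0,"hand":0.07}]' 
$P '[{"translation":[0,0,0],"spin":0,"hand":0.03},{"translation":[0,0,0],"spin":0,"hand":0.03},{"translation":[0,0,0],"spin":0,"hand":0.03},{"translation":[0,0,0],"spin":0,"hand":0.03},{"translation":[0,0,0],"spin":0,"hand":0.03}]' 50
python3 - <<'E'
from h import *
im=cv2.cvtColor(cv2.imread("pics/top2.png"),cv2.COLOR_BGR2RGB)
# dark blob at the pointer and the other stamps
m=(im.max(2)<70).astype(np.uint8);n,l,s,c=cv2.connectedComponentsWithStats(m)
P=[]
for i in range(1,n):
    if 100<s[i,4]<450 and 350<c[i,0]<440 and 205<c[i,1]<300: print(c[i].round(1),s[i,4],unproj([c[i]],60,"top")[0].round(1))
E
```

```text
time: 9.5
tool_pos: [553.3, 26.0, 80.8]
tool_rot: [[-0.988, -0.151, -0.003], [-0.151, 0.989, -0.0], [0.003, 0.0, -1.0]]
contact_force: [0.2, 0.1, 0.1]
gripper_width: 0.818
time: 10.0
tool_pos: [556.1, 26.9, 84.5]
tool_rot: [[-0.988, -0.152, 0.004], [-0.152, 0.988, -0.001], [-0.004, -0.002, -1.0]]
contact_force: [-1.6, 0.5, 5.9]
gripper_width: 0.52
[398.7 223.6] 202 [ 596.7 -303.6   60. ]
[370.6 235.3] 203 [ 570.5 -241.6   60. ]
[400.  253.5] 199 [ 532.2 -303.    60. ]
[367.2 266.9] 235 [ 503.4 -232.2   60. ]
[422.1 274.4] 237 [ 488.7 -348.3   60. ]
[393.5 286.7] 244 [ 462.8 -286.2   60. ]
```

```bash
P="python3 -m pendant"
$P '[{"translation":[0,0,-0.02],"spin":0,"hand":0.03},{"translation":[0,0,-0.03],"spin":0,"hand":0.03},{"translation":[0,0,-0.03],"spin":0,"hand":0.03},{"translation":[0,0,-0.03],"spin":0,"hand":0.03},{"translation":[0,0,0],"spin":0,"hand":0.03},{"translation":[0,0,0],"spin":0,"hand":0.03}]' 
python3 d.py 462.8 -286.2 175 188.6
```

```text
time: 10.6
tool_pos: [554.9, 27.2, 192.7]
tool_rot: [[-0.988, -0.153, 0.002], [-0.153, 0.988, -0.0], [-0.002, -0.0, -1.0]]
contact_force: [-1.3, -0.0, -1.7]
gripper_width: 0.514
t 10.6 pos [554.9  27.2 192.7] yaw -171.2 dtool [ 138.8 -295.7   17.6] spin 0.2 w 43.9 F [-1.3 -0.  -1.7]
```

```bash
P="python3 -m pendant"
$P '[{"translation":[0.0138,-0.0296,0],"spin":0,"hand":0.03},{"translation":[0.0138,-0.0296,0],"spin":0,"hand":0.03},{"translation":[0.0138,-0.0296,0],"spin":0,"hand":0.03},{"translation":[0.0138,-0.0296,0],"spin":0,"hand":0.03},{"translation":[0.0138,-0.0296,0],"spin":0,"hand":0.03},{"translation":[0.0138,-0.0296,0],"spin":0,"hand":0.03},{"translation":[0.0138,-0.0296,0],"spin":0,"hand":0.03},{"translation":[0.0138,-0.0296,0],"spin":0,"hand":0.03},{"translation":[0.0138,-0.0296,0],"spin":0,"hand":0.03},{"translation":[0.0138,-0.0296,0],"spin":0,"hand":0.03}]' >/dev/null
$P '[{"translation":[0,0,0],"spin":0,"hand":0.03},{"translation":[0,0,0],"spin":0,"hand":0.03},{"translation":[0,0,0],"spin":0,"hand":0.03}]' >/dev/null
python3 d.py 462.8 -286.2 175 188.6
cat > look.py <<'E'
import sys
from h import *
from d import delta
name,k,x,y,z=sys.argv[1],sys.argv[2],*map(float,sys.argv[3:6])
ims={n:robot.camera(n) for n in C};o=[]
for n in("side","top"):
    im=ims[n].copy();cv2.imwrite(f"pics/{n}_{name}.png",im[:,:,::-1])
    c=np.round(proj([[x,y,z+20]],n)[0]).astype(int);r=56
    a,b=np.clip(c[1]-r,0,420-2*r),np.clip(c[0]-r,0,560-2*r)
    cr=cv2.resize(im[a:a+2*r,b:b+2*r],(400,400),interpolation=cv2.INTER_CUBIC);f=400/(2*r)
    q=((proj(cuppts(x,y,k,z),n)-[b,a]+.5)*f).astype(np.int32)
    for i in range(3):cv2.polylines(cr,[q[40*i:40*i+40]],True,(0,255,0) if i<1 else (255,0,255),1)
    o.append(cr)
cv2.imwrite(f"pics/{name}.png",np.hstack(o)[:,:,::-1])
E
python3 look.py on1 short 462.8 -286.2 108
```

```text
t 11.9 pos [ 462.8 -285.2  190.7] yaw -171.2 dtool [ 0.1 -1.  15.6] spin 0.2 w 44.3 F [-0.8  1.5 -0.7]
```

View pics/on1.png

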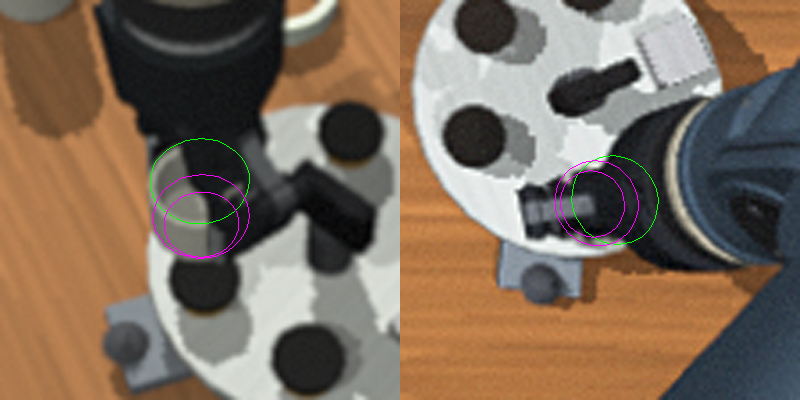

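The overlay matches the held cup, which is upright with its foot near 108 mm and directly above stamp3. Now I press.

```bash
P="python3 -m pendant"
$P '[{"translation":[0,-0.001,0.015],"spin":0,"hand":0.03},{"translation":[0,0,0.015],"spin":0,"hand":0.03},{"translation":[0,0,0.014],"spin":0,"hand":0.03},{"translation":[0,0,0],"spin":0,"hand":0.03},{"translation":[0,0,0.004],"spin":0,"hand":0.03},{"translation":[0,0,0.003],"spin":0,"hand":0.03},{"translation":[0,0,0.003],"spin":0,"hand":0.03},{"translation":[0,0,0],"spin":0,"hand":0.03}]' 80 
$P '[{"translation":[0,0,0.003],"spin":0,"hand":0.03},{"translation":[0,0,0.002],"spin":0,"hand":0.03},{"translation":[0,0,0],"spin":0,"hand":0.03}]'
python3 d.py 462.8 -286.2 135 188.6
```

```text
time: 12.8
tool_pos: [463.2, -287.5, 138.9]
tool_rot: [[-0.988, -0.152, -0.0], [-0.152, 0.988, -0.0], [0.0, -0.0, -1.0]]
contact_force: [-3.4, 0.9, 4.1]
gripper_width: 0.514
time: 13.1
tool_pos: [463.4, -287.7, 136.6]
tool_rot: [[-0.988, -0.152, 0.001], [-0.152, 0.988, -0.002], [-0.001, -0.002, -1.0]]
contact_force: [-7.1, 3.3, 13.3]
gripper_width: 0.512
t 13.1 pos [ 463.4 -287.7  136.6] yaw -171.2 dtool [0.3 1.6 1.6] spin 0.2 w 43.7 F [-7.1  3.3 13.3]
```

```bash
P="python3 -m pendant"
$P '[{"translation":[0,0,0.003],"spin":0,"hand":0.03},{"translation":[0,0,0.002],"spin":0,"hand":0.03},{"translation":[0,0,0],"spin":0,"hand":0.03},{"translation":[0,0,0],"spin":0,"hand":0.03},{"translation":[0,0,0],"spin":0,"hand":0.03},{"translation":[0,0,0],"spin":0,"hand":0.03}]'
python3 look.py pr1 short 462.8 -286.2 52
```

```text
time: 13.7
tool_pos: [463.5, -288.0, 136.2]
tool_rot: [[-0.988, -0.153, 0.002], [-0.153, 0.988, -0.004], [-0.002, -0.004, -1.0]]
contact_force: [-12.0, 7.7, 32.2]
gripper_width: 0.51
```

View pics/pr1.png

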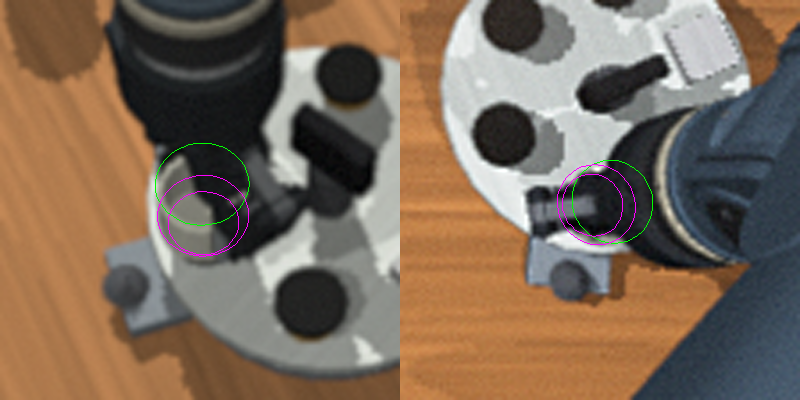

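The force jumped to 32 N with almost no further travel, so the stamp is bottomed, and the overlay agrees with the foot at 52. Now I carry the cup to in front of the gate.

```bash
P="python3 -m pendant"
$P '[{"translation":[0,0,-0.02],"spin":0,"hand":0.03},{"translation":[0,0,-0.03],"spin":0,"hand":0.03},{"translation":[0,0,-0.02],"spin":0,"hand":0.03},{"translation":[0,0,0],"spin":0,"hand":0.03}]' 50
python3 d.py 528 133 190 188.6
```

```text
time: 14.2
tool_pos: [465.4, -289.1, 202.1]
tool_rot: [[-0.988, -0.152, 0.007], [-0.152, 0.988, -0.005], [-0.006, -0.006, -1.0]]
contact_force: [-0.0, -0.9, -0.3]
gripper_width: 0.51
t 14.2 pos [ 465.4 -289.1  202.1] yaw -171.2 dtool [-126.1  407.7   10.3] spin 0.2 w 43.5 F [-0.  -0.9 -0.3]
```

```bash
P="python3 -m pendant"
$P '[{"translation":[-0.0126,0.0407,0],"spin":0,"hand":0.03},{"translation":[-0.0126,0.0407,0],"spin":0,"hand":0.03},{"translation":[-0.0126,0.0407,0],"spin":0,"hand":0.03},{"translation":[-0.0126,0.0407,0],"spin":0,"hand":0.03},{"translation":[-0.0126,0.0407,0],"spin":0,"hand":0.03},{"translation":[-0.0126,0.0407,0],"spin":0,"hand":0.03},{"translation":[-0.0126,0.0407,0],"spin":0,"hand":0.03},{"translation":[-0.0126,0.0407,0],"spin":0,"hand":0.03},{"translation":[-0.0126,0.0407,0],"spin":0,"hand":0.03},{"translation":[-0.0126,0.0407,0],"spin":0,"hand":0.03}]' >/dev/null
$P '[{"translation":[0,0,0.01],"spin":0,"hand":0.03},{"translation":[0,0,0],"spin":0,"hand":0.03},{"translation":[0,0,0],"spin":0,"hand":0.03}]' >/dev/null
python3 d.py 528 133 84 188.6
```

```text
t 15.5 pos [525.1 133.2 186.4] yaw -171.3 dtool [ -3.2  -0.6 102.4] spin 0.1 w 43.8 F [ 0.5  0.  -0.8]
```

```bash
P="python3 -m pendant"
$P '[{"translation":[-0.0032,-0.0006,0.03],"spin":0,"hand":0.03},{"translation":[0,0,0.03],"spin":0,"hand":0.03},{"translation":[0,0,0.025],"spin":0,"hand":0.03},{"translation":[0,0,0.013],"spin":0,"hand":0.03},{"translation":[0,0,0],"spin":0,"hand":0.03},{"translation":[0,0,0.002],"spin":0,"hand":0.03},{"translation":[0,0,0.001],"spin":0,"hand":0.03},{"translation":[0,0,0],"spin":0,"hand":0.03}]' >/dev/null
python3 d.py 528 133 84 188.6; python3 look.py gate1 short 528 133 0
```

```text
t 16.3 pos [530.2 133.9  88.8] yaw -171.2 dtool [ 2.4 -0.6  4.8] spin 0.2 w 43.9 F [-0.1 -0.3 -1.4]
```

View pics/gate1.png

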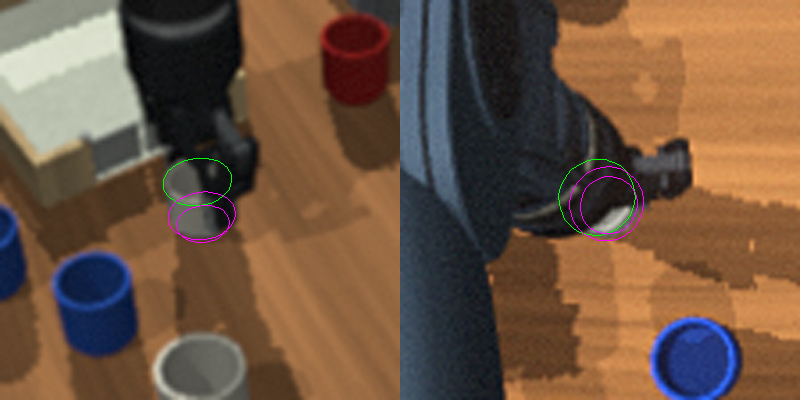

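The cup stands about 4 mm above the bench in front of the gate, with a clear straight run in; the gate is at left-crop (115,155). Lower, then push through.

```bash
P="python3 -m pendant"
$P '[{"translation":[0.0025,0,0.003],"spin":0,"hand":0.03},{"translation":[0,0,0.001],"spin":0,"hand":0.03},{"translation":[0,0.02,0],"spin":0,"hand":0.03},{"translation":[0,0.02,0],"spin":0,"hand":0.03},{"translation":[0,0.02,0],"spin":0,"hand":0.03},{"translation":[0,0.02,0],"spin":0,"hand":0.03}]' 
python3 d.py 516 212 84 188.6
$P '[{"translation":[0,0.02,0],"spin":0,"hand":0.03},{"translation":[0,0.02,0],"spin":0,"hand":0.03},{"translation":[0,0.02,0],"spin":0,"hand":0.03},{"translation":[0,0.02,0],"spin":0,"hand":0.03},{"translation":[0,0.02,0],"spin":0,"hand":0.03},{"translation":[0,0.02,0],"spin":0,"hand":0.03},{"translation":[0,0,0],"spin":0,"hand":0.03}]' 
python3 d.py 454 370 84 188.6
```

```text
time: 17.0
tool_pos: [515.7, 211.9, 84.7]
tool_rot: [[-0.989, -0.151, 0.004], [-0.151, 0.989, -0.004], [-0.003, -0.004, -1.0]]
contact_force: [0.4, -4.0, 4.2]
gripper_width: 0.51
t 17.0 pos [515.7 211.9  84.7] yaw -171.3 dtool [-0.3  0.1  0.7] spin 0.1 w 43.6 F [ 0.4 -4.   4.2]
time: 17.7
tool_pos: [496.6, 334.0, 84.8]
tool_rot: [[-0.988, -0.155, 0.002], [-0.155, 0.988, 0.004], [-0.003, 0.003, -1.0]]
contact_force: [-0.7, 4.1, 3.3]
gripper_width: 0.509
t 17.7 pos [496.6 334.   84.8] yaw -171.1 dtool [36.5 42.2  0.8] spin 0.3 w 43.5 F [-0.7  4.1  3.3]
```

```bash
P="python3 -m pendant"
$P '[{"translation":[0.0122,0.014,0],"spin":0,"hand":0.03},{"translation":[0.0122,0.014,0],"spin":0,"hand":0.03},{"translation":[0.0122,0.014,0],"spin":0,"hand":0.03},{"translation":[0,0,0],"spin":0,"hand":0.03},{"translation":[0,0,0],"spin":0,"hand":0.056},{"translation":[0,0,0],"spin":0,"hand":0.056},{"translation":[0,0,0],"spin":0,"hand":0.056},{"translation":[0,0,0],"spin":0,"hand":0.056}]' 
$P '[{"translation":[0,0,-0.01],"spin":0,"hand":0.056},{"translation":[0,0,-0.02],"spin":0,"hand":0.056},{"translation":[0,0,-0.03],"spin":0,"hand":0.056},{"translation":[0,0,-0.03],"spin":0,"hand":0.056},{"translation":[0,0,-0.03],"spin":0,"hand":0.06},{"translation":[0,0,0],"spin":0,"hand":0.07}]' 
python3 d.py 655 -13 200 188.6
```

```text
time: 18.5
tool_pos: [453.1, 366.6, 82.4]
tool_rot: [[-0.988, -0.152, -0.002], [-0.152, 0.988, -0.001], [0.002, -0.001, -1.0]]
contact_force: [-0.1, 0.5, -0.2]
gripper_width: 0.654
time: 19.1
tool_pos: [456.1, 368.6, 210.1]
tool_rot: [[-0.988, -0.152, 0.009], [-0.152, 0.988, 0.006], [-0.01, 0.005, -1.0]]
contact_force: [0.4, 1.1, 0.1]
gripper_width: 0.814
t 19.1 pos [456.1 368.6 210.1] yaw -171.3 dtool [-138.4 -407.4    9.6] spin 0.1 w 69.5 F [0.4 1.1 0.1]
```

```bash
P="python3 -m pendant"
$P '[{"translation":[-0.0138,-0.0407,0],"spin":0,"hand":0.07},{"translation":[-0.0138,-0.0407,0],"spin":0,"hand":0.07},{"translation":[-0.0138,-0.0407,0],"spin":0,"hand":0.07},{"translation":[-0.0138,-0.0407,0],"spin":0,"hand":0.07},{"translation":[-0.0138,-0.0407,0],"spin":0,"hand":0.07},{"translation":[-0.0138,-0.0407,0],"spin":0,"hand":0.07},{"translation":[-0.0138,-0.0407,0],"spin":0,"hand":0.07},{"translation":[-0.0138,-0.0407,0],"spin":0,"hand":0.07},{"translation":[-0.0138,-0.0407,0],"spin":0,"hand":0.07},{"translation":[-0.0138,-0.0407,0],"spin":0,"hand":0.07}]' >/dev/null
$P '[{"translation":[0,0,0],"spin":0,"hand":0.07},{"translation":[0,0,0],"spin":0,"hand":0.07}]' >/dev/null
python3 - <<'E'
from h import *
ims={n:robot.camera(n) for n in C}
for n in C:cv2.imwrite(f"pics/{n}3.png",ims[n][:,:,::-1])
o=np.hstack([cv2.resize(ims["side"][100:380,130:410],(400,400)),cv2.resize(ims["top"][180:350,40:210],(400,400),interpolation=cv2.INTER_CUBIC)])
cv2.imwrite("pics/k3.png",o[:,:,::-1])
for k,x,y in(("middle",655,-13),("tall",465,-37)):
  for n in C: r=fitcup({n:ims[n]},x,y,k);print(k,n,r[0].round(1),r[1].round(3))
E
python3 d.py 655 -13 97 188.6
```

```text
middle top [667.7  -1.8] 0.372
middle side [655.  -13.5] 0.95
tall top [463.7 -24.1] 0.545
tall side [464.9 -37.5] 0.959
t 20.4 pos [651.5 -13.5 202.8] yaw -171.2 dtool [-3.700e+00 -1.000e-01  1.058e+02] spin 0.2 w 69.8 F [-0.4 -0.2 -0.2]
```

View pics/k3.png

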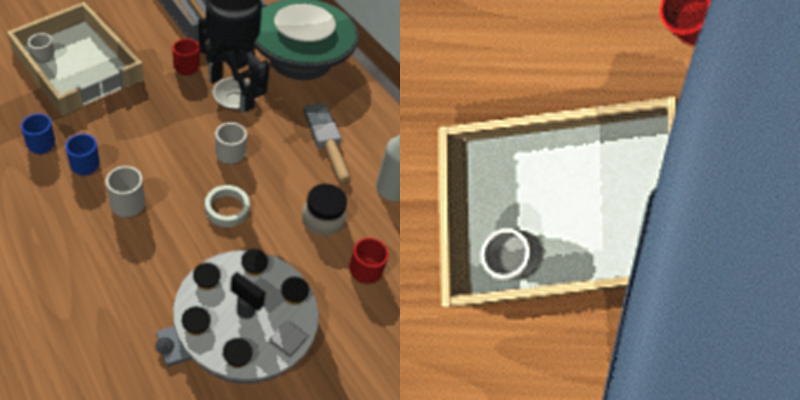

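The short cup stands upright in the pen's back-left corner, at right-crop (507,253), and the gate is shut. The other cups are unmoved, so I pick the middle one.

```bash
P="python3 -m pendant"
$P '[{"translation":[-0.0037,0,0.03],"spin":0,"hand":0.07},{"translation":[0,0,0.03],"spin":0,"hand":0.07},{"translation":[0,0,0.03],"spin":0,"hand":0.07},{"translation":[0,0,0.02],"spin":0,"hand":0.07},{"translation":[0,0,0],"spin":0,"hand":0.07}]' 
$P '[{"translation":[0,0,0],"spin":0,"hand":0.03},{"translation":[0,0,0],"spin":0,"hand":0.03},{"translation":[0,0,0],"spin":0,"hand":0.03},{"translation":[0,0,0],"spin":0,"hand":0.03},{"translation":[0,0,0],"spin":0,"hand":0.03}]' 50
$P '[{"translation":[0,0,-0.02],"spin":0,"hand":0.03},{"translation":[0,0,-0.03],"spin":0,"hand":0.03},{"translation":[0,0,-0.03],"spin":0,"hand":0.03},{"translation":[0,0,-0.03],"spin":0,"hand":0.03},{"translation":[0,0,0],"spin":0,"hand":0.03},{"translation":[0,0,0],"spin":0,"hand":0.03}]' 
python3 d.py 462.8 -286.2 200 188.6
```

```text
time: 20.9
tool_pos: [652.1, -11.4, 88.7]
tool_rot: [[-0.988, -0.155, -0.009], [-0.155, 0.988, 0.001], [0.008, 0.003, -1.0]]
contact_force: [-0.3, 0.4, -0.4]
gripper_width: 0.824
time: 21.4
tool_pos: [656.7, -13.5, 95.1]
tool_rot: [[-0.988, -0.152, 0.003], [-0.152, 0.988, 0.0], [-0.003, -0.0, -1.0]]
contact_force: [-0.3, 2.0, 3.6]
gripper_width: 0.563
time: 22.0
tool_pos: [656.2, -13.8, 204.0]
tool_rot: [[-0.988, -0.152, 0.002], [-0.152, 0.988, -0.0], [-0.002, -0.001, -1.0]]
contact_force: [0.2, 0.5, -3.1]
gripper_width: 0.568
t 22.0 pos [656.2 -13.8 204. ] yaw -171.3 dtool [ 232.6 -239.8    3.7] spin 0.1 w 48.5 F [ 0.2  0.5 -3.1]
```

```bash
P="python3 -m pendant"
$P '[{"translation":[0.0232,-0.024,0],"spin":0,"hand":0.03},{"translation":[0.0232,-0.024,0],"spin":0,"hand":0.03},{"translation":[0.0232,-0.024,0],"spin":0,"hand":0.03},{"translation":[0.0232,-0.024,0],"spin":0,"hand":0.03},{"translation":[0.0232,-0.024,0],"spin":0,"hand":0.03},{"translation":[0.0232,-0.024,0],"spin":0,"hand":0.03},{"translation":[0.0232,-0.024,0],"spin":0,"hand":0.03},{"translation":[0.0232,-0.024,0],"spin":0,"hand":0.03},{"translation":[0.0232,-0.024,0],"spin":0,"hand":0.03},{"translation":[0.0232,-0.024,0],"spin":0,"hand":0.03}]' >/dev/null
$P '[{"translation":[0,0,0],"spin":0,"hand":0.03},{"translation":[0,0,0],"spin":0,"hand":0.03},{"translation":[0,0,0],"spin":0,"hand":0.03}]' >/dev/null
python3 d.py 462.8 -286.2 155 188.6
python3 look.py on2 middle 462.8 -286.2 108
```

```text
t 23.3 pos [ 462.7 -285.1  201.7] yaw -171.2 dtool [ 0.  -1.2 46.7] spin 0.2 w 48.1 F [-0.8  0.2 -0.9]
```

View pics/on2.png

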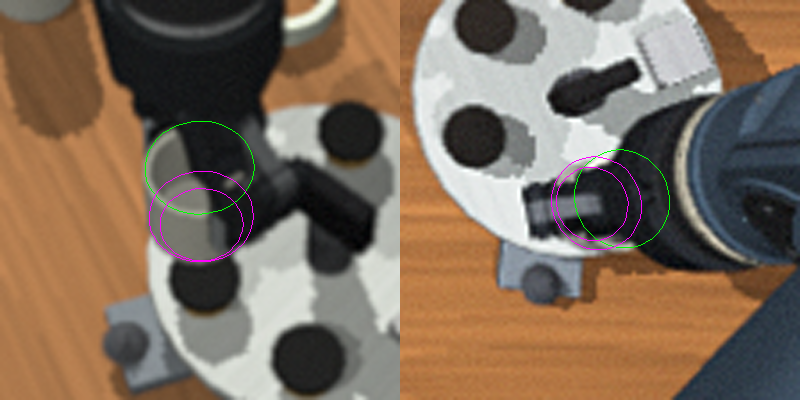

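Overlay matches again: upright and centred over stamp3, foot near 107. I use the same press.

```bash
P="python3 -m pendant"
$P '[{"translation":[0,-0.001,0.015],"spin":0,"hand":0.03},{"translation":[0,0,0.015],"spin":0,"hand":0.03},{"translation":[0,0,0.014],"spin":0,"hand":0.03},{"translation":[0,0,0],"spin":0,"hand":0.03},{"translation":[0,0,0.004],"spin":0,"hand":0.03},{"translation":[0,0,0.003],"spin":0,"hand":0.03},{"translation":[0,0,0.003],"spin":0,"hand":0.03},{"translation":[0,0,0.002],"spin":0,"hand":0.03},{"translation":[0,0,0.002],"spin":0,"hand":0.03},{"translation":[0,0,0],"spin":0,"hand":0.03}]' 80 
$P '[{"translation":[0,0,0.002],"spin":0,"hand":0.03},{"translation":[0,0,0.002],"spin":0,"hand":0.03},{"translation":[0,0,0],"spin":0,"hand":0.03},{"translation":[0,0,0],"spin":0,"hand":0.03},{"translation":[0,0,0],"spin":0,"hand":0.03}]'
```

```text
time: 24.4
tool_pos: [463.1, -287.3, 147.1]
tool_rot: [[-0.988, -0.152, 0.001], [-0.152, 0.988, -0.001], [-0.001, -0.001, -1.0]]
contact_force: [-3.1, 2.4, 8.5]
gripper_width: 0.554
time: 24.9
tool_pos: [463.3, -287.6, 146.8]
tool_rot: [[-0.988, -0.153, 0.002], [-0.153, 0.988, -0.003], [-0.002, -0.003, -1.0]]
contact_force: [-8.3, 5.3, 21.1]
gripper_width: 0.558
```

Bottomed: the force went from 8.5 to 21 N over 0.3 mm. Next I carry this cup to the gate.

```bash
P="python3 -m pendant"
$P '[{"translation":[0,0,0],"spin":0,"hand":0.03},{"translation":[0,0,-0.02],"spin":0,"hand":0.03},{"translation":[0,0,-0.03],"spin":0,"hand":0.03},{"translation":[0,0,-0.02],"spin":0,"hand":0.03},{"translation":[0,0,0],"spin":0,"hand":0.03},{"translation":[0,0,0],"spin":0,"hand":0.03}]' 50 >/dev/null
$P '[{"translation":[-0.0128,0.0406,0],"spin":0,"hand":0.03},{"translation":[-0.0128,0.0406,0],"spin":0,"hand":0.03},{"translation":[-0.0128,0.0406,0],"spin":0,"hand":0.03},{"translation":[-0.0128,0.0406,0],"spin":0,"hand":0.03},{"translation":[-0.0128,0.0406,0],"spin":0,"hand":0.03},{"translation":[-0.0128,0.0406,0],"spin":0,"hand":0.03},{"translation":[-0.0128,0.0406,0],"spin":0,"hand":0.03},{"translation":[-0.0128,0.0406,0],"spin":0,"hand":0.03},{"translation":[-0.0128,0.0406,0],"spin":0,"hand":0.03},{"translation":[-0.0128,0.0406,0],"spin":0,"hand":0.03}]' >/dev/null
$P '[{"translation":[0,0,0.01],"spin":0,"hand":0.03},{"translation":[0,0,0],"spin":0,"hand":0.03},{"translation":[0,0,0],"spin":0,"hand":0.03}]' >/dev/null
python3 d.py 528 133 94.7 188.6
```

```text
t 26.8 pos [526.6 132.8 199.1] yaw -171.3 dtool [ -1.8   0.  104.4] spin 0.1 w 47.7 F [ 0.4 -0.5 -0.9]
```

```bash
P="python3 -m pendant"
$P '[{"translation":[-0.0018,0,0.03],"spin":0,"hand":0.03},{"translation":[0,0,0.03],"spin":0,"hand":0.03},{"translation":[0,0,0.025],"spin":0,"hand":0.03},{"translation":[0,0,0.012],"spin":0,"hand":0.03},{"translation":[0,0,0],"spin":0,"hand":0.03},{"translation":[0,0,0],"spin":0,"hand":0.03},{"translation":[0,0,0],"spin":0,"hand":0.03}]' >/dev/null
python3 d.py 527.8 133.3 94.7 188.6; python3 look.py gate2 middle 528 133 4
```

```text
t 27.5 pos [530.9 133.8 106.3] yaw -171.3 dtool [ 3.2  0.  11.6] spin 0.1 w 47.1 F [-0.4  0.  -0.3]
```

View pics/gate2.png

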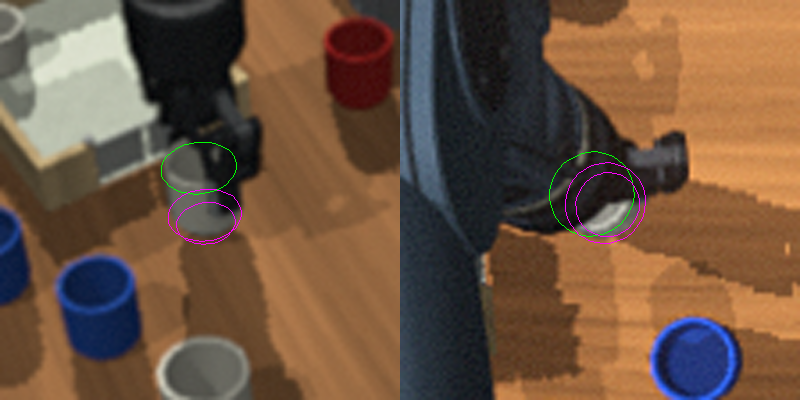

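The cup is held upright about 10 mm above the bench before the gate. I lower it to the bench, then push.

```bash
P="python3 -m pendant"
$P '[{"translation":[0.0032,0,0.007],"spin":0,"hand":0.03},{"translation":[0,0,0],"spin":0,"hand":0.03},{"translation":[0,0,0.003],"spin":0,"hand":0.03},{"translation":[0,0,0],"spin":0,"hand":0.03}]'
python3 d.py 527.8 133.3 94.7 188.6
```

```text
time: 28.0
tool_pos: [526.2, 133.6, 95.2]
tool_rot: [[-0.988, -0.153, -0.0], [-0.153, 0.988, -0.0], [0.0, -0.0, -1.0]]
contact_force: [-2.2, -0.6, 4.0]
gripper_width: 0.561
t 28.0 pos [526.2 133.6  95.2] yaw -171.2 dtool [-1.5 -0.5  0.5] spin 0.2 w 47.9 F [-2.2 -0.6  4. ]
```

```bash
P="python3 -m pendant"
$P '[{"translation":[-0.0015,0.02,0],"spin":0,"hand":0.03},{"translation":[0,0.02,0],"spin":0,"hand":0.03},{"translation":[0,0.02,0],"spin":0,"hand":0.03},{"translation":[0,0.02,0],"spin":0,"hand":0.03},{"translation":[0,0.02,0],"spin":0,"hand":0.03},{"translation":[0,0.02,0],"spin":0,"hand":0.03},{"translation":[0,0.02,0],"spin":0,"hand":0.03},{"translation":[0,0.02,0],"spin":0,"hand":0.03},{"translation":[0,0.02,0],"spin":0,"hand":0.03},{"translation":[0,0.02,0],"spin":0,"hand":0.03}]' 
python3 d.py 526.7 380.9 94.7 188.6
```

```text
time: 29.0
tool_pos: [498.3, 331.4, 95.2]
tool_rot: [[-0.988, -0.152, 0.003], [-0.152, 0.988, -0.002], [-0.003, -0.002, -1.0]]
contact_force: [0.7, -2.3, 2.7]
gripper_width: 0.559
t 29.0 pos [498.3 331.4  95.2] yaw -171.3 dtool [-35.6  44.6   0.5] spin 0.1 w 47.7 F [ 0.7 -2.3  2.7]
```

```bash
P="python3 -m pendant"
$P '[{"translation":[-0.0119,0.0149,0],"spin":0,"hand":0.03},{"translation":[-0.0119,0.0149,0],"spin":0,"hand":0.03},{"translation":[-0.0119,0.0149,0],"spin":0,"hand":0.03},{"translation":[0,0,0],"spin":0,"hand":0.03},{"translation":[0,0,0],"spin":0,"hand":0.06},{"translation":[0,0,0],"spin":0,"hand":0.06},{"translation":[0,0,0],"spin":0,"hand":0.06},{"translation":[0,0,0],"spin":0,"hand":0.06}]' 
$P '[{"translation":[0,0,-0.01],"spin":0,"hand":0.06},{"translation":[0,0,-0.02],"spin":0,"hand":0.06},{"translation":[0,0,-0.03],"spin":0,"hand":0.06},{"translation":[0,0,-0.03],"spin":0,"hand":0.06},{"translation":[0,0,-0.03],"spin":0,"hand":0.06},{"translation":[0,0,0],"spin":0,"hand":0.074}]' 
python3 d.py 465 -37 220 188.6
```

```text
time: 29.8
tool_pos: [525.5, 380.3, 93.9]
tool_rot: [[-0.988, -0.152, -0.001], [-0.152, 0.988, -0.0], [0.001, -0.0, -1.0]]
contact_force: [-0.3, -0.9, -0.3]
gripper_width: 0.701
time: 30.4
tool_pos: [528.2, 382.2, 221.7]
tool_rot: [[-0.988, -0.152, 0.01], [-0.152, 0.988, 0.006], [-0.011, 0.004, -1.0]]
contact_force: [-0.2, -0.3, 1.0]
gripper_width: 0.852
t 30.4 pos [528.2 382.2 221.7] yaw -171.2 dtool [ 126.2 -404.7   -1.4] spin 0.2 w 72.8 F [-0.2 -0.3  1. ]
```

```bash
P="python3 -m pendant"
$P '[{"translation":[0.0126,-0.0405,0],"spin":0,"hand":0.074},{"translation":[0.0126,-0.0405,0],"spin":0,"hand":0.074},{"translation":[0.0126,-0.0405,0],"spin":0,"hand":0.074},{"translation":[0.0126,-0.0405,0],"spin":0,"hand":0.074},{"translation":[0.0126,-0.0405,0],"spin":0,"hand":0.074},{"translation":[0.0126,-0.0405,0],"spin":0,"hand":0.074},{"translation":[0.0126,-0.0405,0],"spin":0,"hand":0.074},{"translation":[0.0126,-0.0405,0],"spin":0,"hand":0.074},{"translation":[0.0126,-0.0405,0],"spin":0,"hand":0.074},{"translation":[0.0126,-0.0405,0],"spin":0,"hand":0.074}]' >/dev/null
$P '[{"translation":[0,0,0],"spin":0,"hand":0.074},{"translation":[0,0,0],"spin":0,"hand":0.074}]' >/dev/null
python3 - <<'E'
from h import *
ims={n:robot.camera(n) for n in C}
for n in C:cv2.imwrite(f"pics/{n}4.png",ims[n][:,:,::-1])
o=np.hstack([cv2.resize(ims["side"][100:380,100:380],(400,400)),cv2.resize(ims["top"][180:350,40:210],(400,400),interpolation=cv2.INTER_CUBIC)])
cv2.imwrite("pics/k4.png",o[:,:,::-1])
for n in C: r=fitcup({n:ims[n]},465,-37,"tall");print(n,r[0].round(1),r[1].round(3))
E
python3 d.py 465 -37 100 188.6
```

```text
top [477. -51.] 0.39
side [464.9 -37.9] 0.929
t 31.7 pos [462.9 -37.8 214.2] yaw -171.2 dtool [ -2.2   0.5 114.2] spin 0.2 w 74.4 F [ 1.1 -0.   0.8]
```

View pics/k4.png

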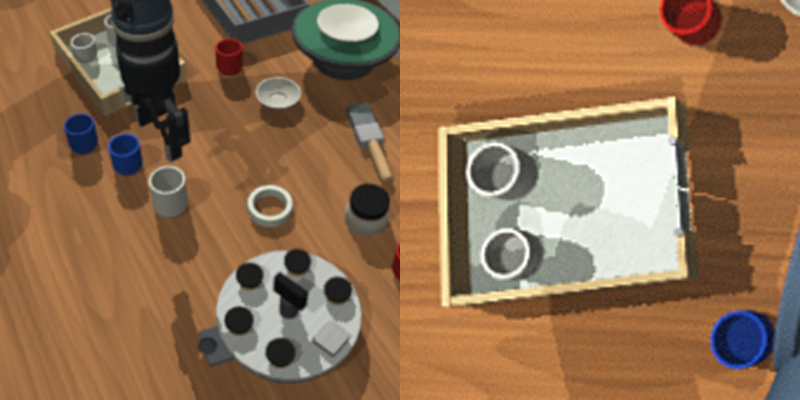

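The short and middle cups stand upright at the back of the pen, at right-crop (507,253) and (494,169), and the gate is shut. The tall cup is unmoved.

```bash
P="python3 -m pendant"
$P '[{"translation":[-0.0022,0.0005,0.03],"spin":0,"hand":0.074},{"translation":[0,0,0.03],"spin":0,"hand":0.074},{"translation":[0,0,0.03],"spin":0,"hand":0.074},{"translation":[0,0,0.02],"spin":0,"hand":0.074},{"translation":[0,0,0],"spin":0,"hand":0.074},{"translation":[0,0,0],"spin":0,"hand":0.074}]' 
$P '[{"translation":[0,0,0],"spin":0,"hand":0.04},{"translation":[0,0,0],"spin":0,"hand":0.04},{"translation":[0,0,0],"spin":0,"hand":0.04},{"translation":[0,0,0],"spin":0,"hand":0.04},{"translation":[0,0,0],"spin":0,"hand":0.04}]' 50
$P '[{"translation":[0,0,-0.02],"spin":0,"hand":0.04},{"translation":[0,0,-0.03],"spin":0,"hand":0.04},{"translation":[0,0,-0.03],"spin":0,"hand":0.04},{"translation":[0,0,-0.03],"spin":0,"hand":0.04},{"translation":[0,0,0],"spin":0,"hand":0.04},{"translation":[0,0,0],"spin":0,"hand":0.04}]' 
python3 d.py 462.8 -286.2 200 188.6
```

```text
time: 32.3
tool_pos: [465.1, -36.5, 104.3]
tool_rot: [[-0.988, -0.154, -0.001], [-0.154, 0.988, 0.0], [0.001, 0.0, -1.0]]
contact_force: [-0.5, 0.1, 0.6]
gripper_width: 0.867
time: 32.8
tool_pos: [466.6, -37.4, 106.5]
tool_rot: [[-0.988, -0.153, 0.004], [-0.153, 0.988, 0.001], [-0.004, 0.0, -1.0]]
contact_force: [-1.2, 3.0, 6.3]
gripper_width: 0.617
time: 33.4
tool_pos: [465.7, -38.0, 215.0]
tool_rot: [[-0.988, -0.152, 0.002], [-0.152, 0.988, -0.001], [-0.002, -0.001, -1.0]]
contact_force: [-0.2, 0.2, -2.3]
gripper_width: 0.616
t 33.4 pos [465.7 -38.  215. ] yaw -171.3 dtool [  40.6 -244.9   15.2] spin 0.1 w 52.6 F [-0.2  0.2 -2.3]
```

```bash
P="python3 -m pendant"
$P '[{"translation":[0.0051,-0.0307,0],"spin":0,"hand":0.04},{"translation":[0.0051,-0.0307,0],"spin":0,"hand":0.04},{"translation":[0.0051,-0.0307,0],"spin":0,"hand":0.04},{"translation":[0.0051,-0.0307,0],"spin":0,"hand":0.04},{"translation":[0.0051,-0.0307,0],"spin":0,"hand":0.04},{"translation":[0.0051,-0.0307,0],"spin":0,"hand":0.04},{"translation":[0.0051,-0.0307,0],"spin":0,"hand":0.04},{"translation":[0.0051,-0.0307,0],"spin":0,"hand":0.04},{"translation":[0,0,0],"spin":0,"hand":0.04},{"translation":[0,0,0],"spin":0,"hand":0.04}]' >/dev/null
$P '[{"translation":[0,0,0],"spin":0,"hand":0.04}]' >/dev/null
python3 d.py 462.8 -286.2 158.3 188.6
python3 look.py on3 tall 462.8 -286.2 107.5
```

```text
t 34.5 pos [ 461.6 -285.5  212.7] yaw -171.2 dtool [-1.2 -1.  54.4] spin 0.2 w 52.5 F [-0.  -0.2 -0.7]
```

View pics/on3.png

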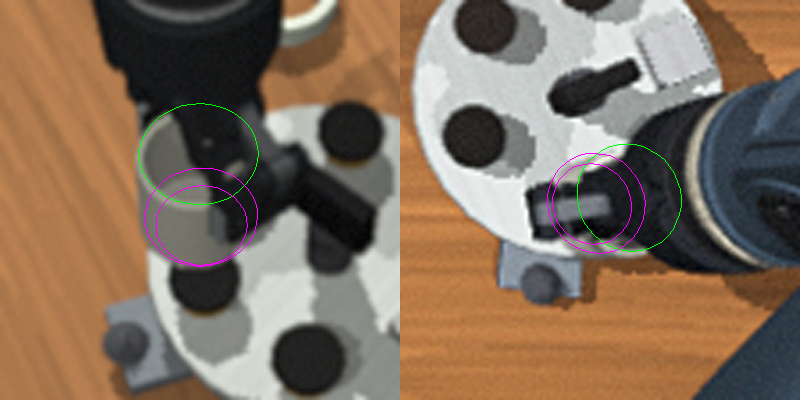

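Overlay matches within 1–2 mm, with the cup upright over stamp3. I press the tall one.

```bash
P="python3 -m pendant"
$P '[{"translation":[-0.001,-0.0005,0.015],"spin":0,"hand":0.04},{"translation":[0,0,0.015],"spin":0,"hand":0.04},{"translation":[0,0,0.014],"spin":0,"hand":0.04},{"translation":[0,0,0],"spin":0,"hand":0.04},{"translation":[0,0,0.004],"spin":0,"hand":0.04},{"translation":[0,0,0.003],"spin":0,"hand":0.04},{"translation":[0,0,0.003],"spin":0,"hand":0.04},{"translation":[0,0,0.002],"spin":0,"hand":0.04},{"translation":[0,0,0.002],"spin":0,"hand":0.04},{"translation":[0,0,0],"spin":0,"hand":0.04}]' 80 
$P '[{"translation":[0,0,0.002],"spin":0,"hand":0.04},{"translation":[0,0,0.002],"spin":0,"hand":0.04},{"translation":[0,0,0],"spin":0,"hand":0.04},{"translation":[0,0,0],"spin":0,"hand":0.04},{"translation":[0,0,0],"spin":0,"hand":0.04}]'
```

```text
time: 35.6
tool_pos: [463.4, -287.3, 158.6]
tool_rot: [[-0.988, -0.152, 0.001], [-0.152, 0.988, -0.002], [-0.001, -0.002, -1.0]]
contact_force: [-3.6, 2.8, 8.7]
gripper_width: 0.608
time: 36.1
tool_pos: [463.6, -287.7, 158.3]
tool_rot: [[-0.988, -0.152, 0.003], [-0.152, 0.988, -0.004], [-0.002, -0.004, -1.0]]
contact_force: [-8.2, 4.5, 22.6]
gripper_width: 0.608
```

```bash
P="python3 -m pendant"
$P '[{"translation":[0,0,0],"spin":0,"hand":0.04},{"translation":[0,0,-0.02],"spin":0,"hand":0.04},{"translation":[0,0,-0.03],"spin":0,"hand":0.04},{"translation":[0,0,-0.02],"spin":0,"hand":0.04},{"translation":[0,0,0],"spin":0,"hand":0.04},{"translation":[0,0,0],"spin":0,"hand":0.04}]' 50 >/dev/null
$P '[{"translation":[-0.0128,0.0406,0],"spin":0,"hand":0.04},{"translation":[-0.0128,0.0406,0],"spin":0,"hand":0.04},{"translation":[-0.0128,0.0406,0],"spin":0,"hand":0.04},{"translation":[-0.0128,0.0406,0],"spin":0,"hand":0.04},{"translation":[-0.0128,0.0406,0],"spin":0,"hand":0.04},{"translation":[-0.0128,0.0406,0],"spin":0,"hand":0.04},{"translation":[-0.0128,0.0406,0],"spin":0,"hand":0.04},{"translation":[-0.0128,0.0406,0],"spin":0,"hand":0.04},{"translation":[-0.0128,0.0406,0],"spin":0,"hand":0.04},{"translation":[-0.0128,0.0406,0],"spin":0,"hand":0.04}]' >/dev/null
$P '[{"translation":[0,0,0.01],"spin":0,"hand":0.04},{"translation":[0,0,0],"spin":0,"hand":0.04},{"translation":[0,0,0],"spin":0,"hand":0.04}]' >/dev/null
python3 d.py 527.8 133.3 106.3 188.6
$P '[{"translation":[0,0,0.03],"spin":0,"hand":0.04},{"translation":[0,0,0.03],"spin":0,"hand":0.04},{"translation":[0,0,0.025],"spin":0,"hand":0.04},{"translation":[0,0,0.012],"spin":0,"hand":0.04},{"translation":[0,0,0],"spin":0,"hand":0.04},{"translation":[0,0,0],"spin":0,"hand":0.04},{"translation":[0,0,0],"spin":0,"hand":0.04}]' >/dev/null
python3 d.py 527.8 133.3 106.3 188.6
```

```text
t 38.0 pos [526.9 132.9 210.1] yaw -171.3 dtool [ -1.4   0.3 103.8] spin 0.1 w 52.1 F [ 0.1 -0.4 -1.6]
t 38.7 pos [529.3 133.6 117.3] yaw -171.3 dtool [ 1.6 -0.1 11. ] spin 0.1 w 51.7 F [ 0.3 -0.  -0.1]
```

```bash
P="python3 -m pendant"
$P '[{"translation":[0.001,0,0.007],"spin":0,"hand":0.04},{"translation":[0,0,0],"spin":0,"hand":0.04},{"translation":[0,0,0.003],"spin":0,"hand":0.04},{"translation":[0,0,0],"spin":0,"hand":0.04},{"translation":[0,0,0],"spin":0,"hand":0.04}]' >/dev/null
python3 d.py 527.8 133.3 106.3 188.6;python3 look.py gate3 tall 528 133 0
```

```text
t 39.2 pos [527.4 133.9 106.8] yaw -171.2 dtool [-0.3 -0.6  0.5] spin 0.2 w 51.8 F [-2.3 -0.6  5.5]
```

View pics/gate3.png

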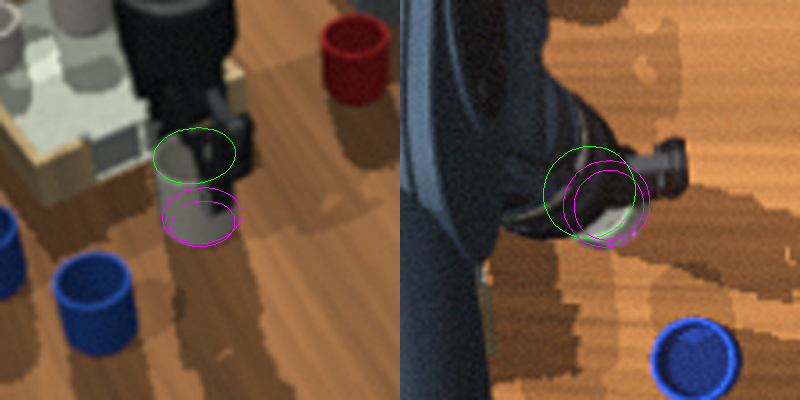

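The tall cup is on the bench before the gate; pushing it in to x of about 92 in pen axes.

```bash
P="python3 -m pendant"
$P '[{"translation":[0,0.02,0],"spin":0,"hand":0.04},{"translation":[0,0.02,0],"spin":0,"hand":0.04},{"translation":[0,0.02,0],"spin":0,"hand":0.04},{"translation":[0,0.02,0],"spin":0,"hand":0.04},{"translation":[0,0.02,0],"spin":0,"hand":0.04},{"translation":[0,0.02,0],"spin":0,"hand":0.04},{"translation":[0,0.02,0],"spin":0,"hand":0.04},{"translation":[0,0.02,0],"spin":0,"hand":0.04},{"translation":[0,0.012,0],"spin":0,"hand":0.04},{"translation":[0,0,0],"spin":0,"hand":0.04}]' 
$P '[{"translation":[0,0,0],"spin":0,"hand":0.064},{"translation":[0,0,0],"spin":0,"hand":0.064},{"translation":[0,0,0],"spin":0,"hand":0.064},{"translation":[0,0,0],"spin":0,"hand":0.064},{"translation":[0,0,-0.01],"spin":0,"hand":0.064},{"translation":[0,0,-0.02],"spin":0,"hand":0.064},{"translation":[0,0,-0.03],"spin":0,"hand":0.064},{"translation":[0,0,-0.03],"spin":0,"hand":0.064},{"translation":[0,0,-0.03],"spin":0,"hand":0.05},{"translation":[0,0,0],"spin":0,"hand":0.05}]' 
python3 d.py 530.4 -295.2 233 292
```

```text
time: 40.3
tool_pos: [501.6, 305.2, 106.8]
tool_rot: [[-0.988, -0.154, 0.003], [-0.154, 0.988, 0.001], [-0.003, 0.001, -1.0]]
contact_force: [0.7, 0.1, 5.0]
gripper_width: 0.605
time: 41.3
tool_pos: [503.2, 304.7, 232.0]
tool_rot: [[-0.988, -0.152, 0.01], [-0.152, 0.988, 0.005], [-0.011, 0.003, -1.0]]
contact_force: [0.5, -0.0, 0.6]
gripper_width: 0.579
t 41.3 pos [503.2 304.7 232. ] yaw -171.2 dtool [  64.4 -597.1   -3.6] spin -103.2 w 49.5 F [ 0.5 -0.   0.6]
```

```bash
P="python3 -m pendant"
$P '[{"translation":[0.0043,-0.0398,0],"spin":0,"hand":0.05},{"translation":[0.0043,-0.0398,0],"spin":0,"hand":0.05},{"translation":[0.0043,-0.0398,0],"spin":0,"hand":0.05},{"translation":[0.0043,-0.0398,0],"spin":0,"hand":0.05},{"translation":[0.0043,-0.0398,0],"spin":0,"hand":0.05},{"translation":[0.0043,-0.0398,0],"spin":0,"hand":0.05},{"translation":[0.0043,-0.0398,0],"spin":0,"hand":0.05},{"translation":[0.0043,-0.0398,0],"spin":0,"hand":0.05}]' >/dev/null
$P '[{"translation":[0.0043,-0.0398,0],"spin":0,"hand":0.05},{"translation":[0.0043,-0.0398,0],"spin":0,"hand":0.05},{"translation":[0.0043,-0.0398,0],"spin":0,"hand":0.05},{"translation":[0.0043,-0.0398,0],"spin":0,"hand":0.05},{"translation":[0.0043,-0.0398,0],"spin":0,"hand":0.05},{"translation":[0.0043,-0.0398,0],"spin":0,"hand":0.05},{"translation":[0.0043,-0.0398,0],"spin":0,"hand":0.05},{"translation":[0,0,0],"spin":0,"hand":0.05}]' >/dev/null
$P '[{"translation":[0,0,0],"spin":-8,"hand":0.05},{"translation":[0,0,0],"spin":-8,"hand":0.05},{"translation":[0,0,0],"spin":-8,"hand":0.05},{"translation":[0,0,0],"spin":-8,"hand":0.05},{"translation":[0,0,0],"spin":-8,"hand":0.05},{"translation":[0,0,0],"spin":-8,"hand":0.05},{"translation":[0,0,0],"spin":-8,"hand":0.05},{"translation":[0,0,0],"spin":-8,"hand":0.05},{"translation":[0,0,0],"spin":-8,"hand":0.05}]' >/dev/null
$P '[{"translation":[0,0,0],"spin":-8,"hand":0.05},{"translation":[0,0,0],"spin":-8,"hand":0.05},{"translation":[0,0,0],"spin":-8,"hand":0.05},{"translation":[0,0,0],"spin":-7.2,"hand":0.05},{"translation":[0,0,0],"spin":0,"hand":0.05},{"translation":[0,0,0],"spin":0,"hand":0.05}]' >/dev/null
python3 d.py 530.4 -295.2 149 292
python3 - <<'E'
from h import *
im=robot.camera("side");cv2.imwrite("pics/side5.png",im[:,:,::-1])
for k,x,y,r in(("tall",502,303,10),("short",453,369,10),("middle",525,383,10)):
  q=fitcup({"side":im},x,y,k,R=r);d=q[0]-[515.8,212.4];print(k,q[0].round(1),q[1].round(2),"pen",(d@[-.1495,.9888]).round(0),(d@[-.9888,-.1495]).round(0))
E
```

```text
t 44.4 pos [ 527.8 -295.6  224.9] yaw -68.2 dtool [ 0.6 -2.6 75.9] spin -0.2 w 50.1 F [-0.6  0.5  0.3]
tall [491.1 284.1] 0.5 pen 75.0 14.0
short [454.3 343.3] 0.5 pen 139.0 41.0
middle [520.6 357.7] 0.54 pen 143.0 -26.0
```

```bash
P="python3 -m pendant"
$P '[{"translation":[0.0006,-0.0026,0.02],"spin":0,"hand":0.05},{"translation":[0,0,0.03],"spin":0,"hand":0.05},{"translation":[0,0,0.024],"spin":0,"hand":0.05},{"translation":[0,0,0],"spin":0,"hand":0.05},{"translation":[0,0,0],"spin":0,"hand":0.05}]' >/dev/null
python3 d.py 530.4 -295.2 149 292
$P '[{"translation":[0,0,0],"spin":0,"hand":0.01},{"translation":[0,0,0],"spin":0,"hand":0.01},{"translation":[0,0,0],"spin":0,"hand":0.01},{"translation":[0,0,0],"spin":0,"hand":0.01},{"translation":[0,0,0],"spin":0,"hand":0.01}]' 30
$P '[{"translation":[0,0,-0.001],"spin":6,"hand":0.01},{"translation":[0,0,-0.001],"spin":6,"hand":0.01},{"translation":[0,0,0],"spin":6,"hand":0.01},{"translation":[0,0,0],"spin":6,"hand":0.01},{"translation":[0,0,0],"spin":6,"hand":0.01},{"translation":[0,0,0],"spin":6,"hand":0.01},{"translation":[0,0,0],"spin":6,"hand":0.01},{"translation":[0,0,0],"spin":6,"hand":0.01},{"translation":[0,0,0],"spin":6,"hand":0.01},{"translation":[0,0,0],"spin":6,"hand":0.01}]' 
$P '[{"translation":[0,0,0],"spin":6,"hand":0.01},{"translation":[0,0,0],"spin":6,"hand":0.01},{"translation":[0,0,0],"spin":6,"hand":0.01},{"translation":[0,0,0],"spin":6,"hand":0.01},{"translation":[0,0,0],"spin":6,"hand":0.01},{"translation":[0,0,0],"spin":6,"hand":0.01},{"translation":[0,0,0],"spin":6,"hand":0.01},{"translation":[0,0,0],"spin":6,"hand":0.01},{"translation":[0,0,0],"spin":6,"hand":0.01},{"translation":[0,0,0],"spin":6,"hand":0.01}]' >/dev/null
$P '[{"translation":[0,0,0],"spin":0,"hand":0.01},{"translation":[0,0,0],"spin":0,"hand":0.01},{"translation":[0,0,0],"spin":0,"hand":0.01}]' 
python3 d.py 530 -295.7 147 172
```

```text
t 45.0 pos [ 530.2 -295.4  151. ] yaw -68.1 dtool [-0.2 -0.3  2. ] spin -0.1 w 50.0 F [ 0.7 -0.9  0.3]
time: 45.45
tool_pos: [531.0, -296.6, 153.4]
tool_rot: [[0.374, -0.928, 0.002], [-0.928, -0.374, -0.003], [0.003, -0.001, -1.0]]
contact_force: [-2.1, -0.1, 5.5]
gripper_width: 0.156
time: 46.45
tool_pos: [530.1, -296.5, 153.5]
tool_rot: [[-0.62, -0.784, -0.001], [-0.784, 0.62, -0.002], [0.002, -0.0, -1.0]]
contact_force: [-2.3, -1.2, 1.3]
gripper_width: 0.155
time: 47.75
tool_pos: [529.7, -295.6, 153.4]
tool_rot: [[-0.99, 0.138, -0.002], [0.138, 0.99, 0.0], [0.002, 0.0, -1.0]]
contact_force: [-4.9, 0.5, 4.1]
gripper_width: 0.159
t 47.8 pos [ 529.7 -295.6  153.4] yaw 172.1 dtool [-0.3 -0.1  6.4] spin 0.1 w 13.6 F [-4.9  0.5  4.1]
```

Release, rise, then back off towards the robot and look at everything.

```bash
P="python3 -m pendant"
$P '[{"translation":[0,0,0],"spin":0,"hand":0.05},{"translation":[0,0,0],"spin":0,"hand":0.05},{"translation":[0,0,0],"spin":0,"hand":0.05},{"translation":[0,0,-0.02],"spin":0,"hand":0.05},{"translation":[0,0,-0.03],"spin":0,"hand":0.05},{"translation":[0,0,-0.04],"spin":0,"hand":0.05},{"translation":[0,0,-0.04],"spin":0,"hand":0.05}]' >/dev/null
$P '[{"translation":[0.03,-0.03,0],"spin":0,"hand":0.05},{"translation":[0.03,-0.03,0],"spin":0,"hand":0.05},{"translation":[0.03,-0.03,0],"spin":0,"hand":0.05},{"translation":[0.03,-0.03,0],"spin":0,"hand":0.05},{"translation":[0.03,-0.03,0],"spin":0,"hand":0.05},{"translation":[0.03,-0.03,0],"spin":0,"hand":0.05},{"translation":[0,0,0],"spin":0,"hand":0.05},{"translation":[0,0,0],"spin":0,"hand":0.05}]'
python3 - <<'E'
from h import *
ims={n:robot.camera(n) for n in C}
for n in C:cv2.imwrite(f"pics/{n}6.png",ims[n][:,:,::-1])
t=ims["top"];s=ims["side"]
a=cv2.resize(t[205:325,45:185],(400,343),interpolation=cv2.INTER_CUBIC);b=cv2.resize(t[195:325,325:465],(400,371),interpolation=cv2.INTER_CUBIC)[:343]
c=cv2.resize(s[95:185,125:265],(400,257),interpolation=cv2.INTER_CUBIC);d=cv2.resize(s[95:395,130:460],(283,257))
d=cv2.copyMakeBorder(d,0,0,0,117,0)
cv2.imwrite("pics/fin.png",np.vstack([np.hstack([a,b]),np.hstack([c,d])])[:,:,::-1])
E
```

```text
time: 49.25
tool_pos: [326.6, -449.5, 283.2]
tool_rot: [[-0.99, 0.142, 0.001], [0.142, 0.99, 0.0], [-0.001, 0.0, -1.0]]
contact_force: [-0.2, -0.9, -0.6]
gripper_width: 0.585
```

View pics/fin.png

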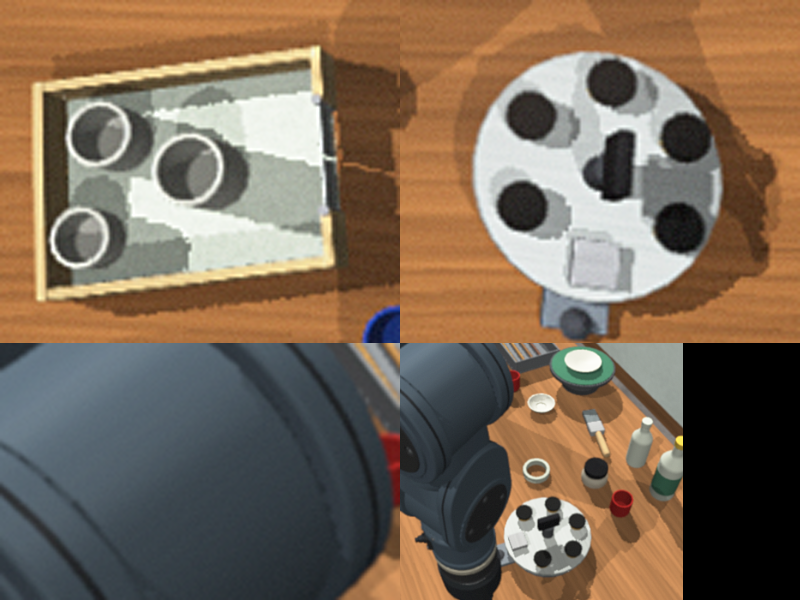

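The pen holds three upright cups, the gate is shut and the blank is at the pointer (595,262). The short cup has shifted toward the back corner, most likely the announced knock, so I'm checking it against the limits.

```bash
python3 - <<'E'
from h import *
for k,u,v in(("short",80,238),("middle",99,135),("tall",189,171)):
    w=unproj([[45+u/2.857-.33,205+v/2.857-.33]],CUP[k][1],"top")[0,:2];d=w-[515.8,212.4];print(k,w.round(1),"pen",(d@[-.1495,.9888]).round(1),(d@[-.9888,-.1495]).round(1))
for k,u,v in(("inner back-left",70,297),):
    pass
for nm,X in(("blank",(595,262)),):
    print(nm,unproj([[325+(X[0]-400)/2.857-.35,195+X[1]/2.854-.35]],54,"top")[0].round(1))
E
```

```text
short [448.4 393.1] pen 188.7 39.6
middle [524.9 381.2] pen 165.6 -34.2
tall [498.6 304.1] pen 93.2 3.3
blank [ 463.7 -286.6   54. ]
```

Everything is within limits: pen x/y are short (189,40), middle (166,-34) and tall (93,3), and the blank is within 2 mm of the pointer place. Handing in.

```bash
python3 -c "
from rig import robot
print(robot.hand_in())"
```

```text
the job is handed in; nothing more can be done
None
```

The job is handed in. All three cups were stamped on stamp3, shortest first and tallest last, and pushed through the gate into the pen. I then turned the turret back so the square blank is at the pointer.

**Stamping:** in each press the force climbed to 21–32 N with only about 0.3 mm of further travel, so I take the stamp to have been fully down each time.

**Last top picture:**
- All three cups stand upright inside the pen. In pen axes the short cup is at (189, 40) mm, the middle at (166, −34) and the tall at (93, 3).
- The gate looks shut.
- The blank is within about 2 mm of the pointer place.
- The other things on the bench look untouched, judged by eye, and the arm was clear of everything.

**What disagreed or went unchecked:**
- The short cup was about 24 mm deeper in the pen at the end than where I left it. This is probably the announced knock, and it is still within limits.
- The automatic outline fits were unusable for the cups in the pen, because the paper blends with them. I measured those positions from the rims in the top view instead.
- The arm blocked the side camera's last view of the pen, so uprightness and the shut gate rest on the top view alone.

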